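# Put the washed slicer blades away in their latched case

### The job

Put the washed slicer blades that lie on the bamboo board away in the grey blade case: swing its red latch clear, open the clear lid right up, and slide every blade flat and fully home into the slot marked with its own colour. Then shut the lid, swing the latch back straight across it, and leave the tumbler, the spice jar and the peeler undisturbed.

Things in the scene. Friction and masses are not known exactly. Their poses are not given: they have to be found in the camera images.
- blade_case: Grey blade case, fixed: 94 (x) by 68 (y) by 79 mm high. Origin under its centre, z up; its open front looks along its own -x: blades go in along +x. Three flat slots one above another, each 44 mm wide, 11 high, 84 deep, from the front face (x = -47 mm) to a back stop, mouths rounded. Marks beside the slots: lowest orange, middle green, top blue. A latch post at its right side reaches y = -60 mm.
- slot_a (a point): Centre of the lowest slot (orange marks), 31.5 mm above the worktop: where the centre of the orange blade is when it is fully home (back end against the stop, front end flush with the case's front). Axes as the case's.
- slot_b (a point): Centre of the middle slot (green marks), 49.5 mm above the worktop: where the centre of the green blade is when it is fully home (back end against the stop, front end flush with the case's front). Axes as the case's.
- slot_c (a point): Centre of the top slot (blue marks), 67.5 mm above the worktop: where the centre of the blue blade is when it is fully home (back end against the stop, front end flush with the case's front). Axes as the case's.
- blade_a: Loose orange slicer blade: a flat slab 84 (x) by 40 (y) by 8 mm (z), about 60 g, its plastic frame orange, a steel plate in both faces. Origin at its very centre. Both ends and both faces are alike, so it may go in either end first and either face up. It lies flat on the bamboo board at the start; one of the three blades may be absent.
- blade_b: Loose green slicer blade: a flat slab 84 (x) by 40 (y) by 8 mm (z), about 60 g, its plastic frame green, a steel plate in both faces. Origin at its very centre. Both ends and both faces are alike, so it may go in either end first and either face up. It lies flat on the bamboo board at the start; one of the three blades may be absent.
- blade_c: Loose blue slicer blade: a flat slab 84 (x) by 40 (y) by 8 mm (z), about 60 g, its plastic frame blue, a steel plate in both faces. Origin at its very centre. Both ends and both faces are alike, so it may go in either end first and either face up. It lies flat on the bamboo board at the start; one of the three blades may be absent.
- sink_board: Striped bamboo board, 245 (x) by 370 (y) by 18 mm thick, lying fixed over the near left corner of the sink; origin at the centre of its underside, its top is 18 mm above the worktop. The blades lie on it.
- lid (a joint): Angle of the clear lid, rad: 0 shut, 1.7 fully open (just past upright); it turns up and back about the case's y at lid_hinge. An L, 68 mm wide: top plate (upper face at 84 mm height) and a 4 mm front panel (outer face at x = -58, from 24 mm height up), 7 mm off the case's front, so a blade left sticking out blocks it. Stiff hinge (0.14 N m): it stays put.
- lid_hinge (a point): Point on the lid's hinge line at the middle of the case's back upper edge: case x = +50 mm, 81 mm above the worktop.
- lid_bar (a point): Centre of the lid's handle, a black round bar 10 mm thick and 44 mm long along the case's y on two 8 mm legs at its ends, 27 mm clear over the lid's top plate; it moves with the lid, in the lid's frame 90 mm from the hinge line and 34 mm above it. With the lid shut it is 115 mm above the worktop.
- latch (a joint): Angle of the red latch lever, rad: 0 latched, straight across the right part of the lid (along the case's +y); grows as it swings clockwise seen from above, to the back; at 1.57 it points along the case's +x beside the case; stop at 1.75. Clear of the lid from about 1.2. Slight friction: stays where it is left. Starts at 0 to 0.2.
- latch_pivot (a point): Pivot of the latch lever (turning axis vertical), on top of the post at the case's right side: case x = +5, y = -52 mm, 88.5 mm above the worktop.
- latch_peg (a point): On the axis of the upright round red grip peg on the latch lever, 36 mm from the pivot; 12 mm thick, it stands from 98 to 126 mm above the worktop; this point is 114.5 mm above the worktop and moves with the lever.
- tumbler: Bystander: pale blue plastic tumbler, 72 mm wide, 122 mm tall, standing behind the case; origin at the centre of its foot.
- spice_jar: Bystander: small glass spice jar with a black cap, 44 mm wide, 105 mm tall, behind the case; origin at the centre of its foot.
- peeler: Bystander: turquoise peeler lying flat on the worktop in front of the case, 123 by 47 by 10 mm; origin at the centre of its underside.

How it is judged:
On the way, in this order (a step that is already met when the one before it is completed fails the run):
1. the latch is swung clear of the lid (value of joint latch above 1.2 rad), for 0.2 s.
2. the lid is open, upright or further (value of joint lid above 1.4 rad), for 0.2 s.
3. every blade present is fully home in the slot of its colour (x of blade_a in the frame of slot_a between -0.005 and 0.006 m and y of blade_a in the frame of slot_a between -0.005 and 0.005 m and z of blade_a in the frame of slot_a between -0.005 and 0.005 m and angle between the x axis of each of blade_a, blade_b, blade_c and the x axis of blade_case, either way round below 0.12 rad and x of blade_b in the frame of slot_b between -0.005 and 0.006 m and y of blade_b in the frame of slot_b between -0.005 and 0.005 m and z of blade_b in the frame of slot_b between -0.005 and 0.005 m and x of blade_c in the frame of slot_c between -0.005 and 0.006 m and y of blade_c in the frame of slot_c between -0.005 and 0.005 m and z of blade_c in the frame of slot_c between -0.005 and 0.005 m), for 0.2 s.
4. the lid is shut (value of joint lid below 0.06 rad), for 0.2 s.
At the end, for the whole second after the job is handed in: Every blade present lies at rest in the slot of its colour, its centre within 5 mm of the slot's centre in each direction (6 mm inwards) and in line with the case within 0.12 rad; the lid is shut (below 0.06 rad) and the latch lies across it (below 0.4 rad) (all of step 3 and value of joint lid below 0.06 rad and value of joint latch below 0.4 rad and linear speed of each of blade_a, blade_b, blade_c below 0.02 m/s); the robot touches nothing.
It fails at once if the tumbler is pushed more than 3 cm or knocked over (distance of tumbler from where it was at the start of the episode above 0.03 m or angle between tumbler's own z axis and vertical above 0.5 rad).
It fails at once if the spice jar is pushed more than 3 cm or knocked over (distance of spice_jar from where it was at the start of the episode above 0.03 m or angle between spice_jar's own z axis and vertical above 0.5 rad).
It fails at once if the peeler is pushed more than 3 cm or knocked over (distance of peeler from where it was at the start of the episode above 0.03 m).
Of blade_a, blade_b, blade_c only 2 to 3 are there at a start; the rules pass over those that are not, and their reading is None.
At some moment in a run one of blade_a, blade_b, blade_c may be knocked a few centimetres aside while the robot is not near it.
Once in a run the grip may slacken for a moment while it holds something.
It also fails if it takes over 208 s, if anything falls off the work surface, if the arm or the gripper's body presses on something with over 40 N, if the wrist force passes 120 N, or if a joint passes its speed limit or range.

### The arm

A 7-joint arm with a two-finger parallel gripper is mounted at the origin on a cart in front of the work surface, level with it; the furniture and walls round the work are solid. World frame = base frame: x ahead of the robot, y to its left, z up, the work surface at z = 0. Lengths are in m, angles in rad, forces in N, time in s.
With the tool pointing down it reaches from about 0.35 to 0.9 m from the base axis. Payload 19.9 kg.
Tool frame: the origin (TCP) lies midway between the tips of the shut fingers; the grasp point (between the pads) lies manip.grasp_offset behind it (manip.grasp_offset is the distance from the TCP to the grasp point, in m); z points along the fingers, y is the direction in which the jaws open and shut (so a half turn about z gives the same grasp; the last joint's range is limited). The gripper opens to 85 mm and grips with 20 to 120 N. Pads are 22 mm wide; open, the fingers measure 114 mm over their backs; the gripper's body (76 mm by 85 mm) begins 54 mm behind the grasp point. The pads swing forward as they close: fully open they stand 13 mm farther back than shut.
Start: joints at [1.244, 0.417, -0.01, 1.614, 0.005, 1.111, -0.053], TCP at [0.176, -0.6, 0.2] pointing down, gripper open.
Joint ranges: [-2.81, 2.81], [-0.39, 2.02], [-1.27, 1.25], [0.06, 2.57], [-1.19, 4.33], [0.19, 2], [-2.82, 2.82]. Speed limits (rad/s): [1.89, 1.89, 2.39, 2.39, 3.01, 3.01, 3.01].

### API

Orientations are given as a unit quaternion [w, x, y, z].
In Python, from rig import manip gives the robot as it stands.
- The arm moves only by the tool step_arm, never from a script. Its argument "steps" is a list of rows, each a list of 7 numbers: the shift along the tool's x, y, z in mm, then the turn, a rotation vector about the tool's x, y, z in rad, then the opening, from 0 (shut) to 1 (fully open). In form: [[dx, dy, dz, ax, ay, az, claw], ...]. A call has 1 to 12 rows; each row shifts and turns the commanded pose from where the row before left it, along the tool's axes as they then stand; what a row does not reach is not made up. A row lasts 1/8 s, in which the tool goes at most 62.5 mm and 10.7 degrees, less where a joint would pass 70% of its speed; a pose out of reach is approached as far as the arm can. A call with a gripper value outside its range is refused whole. The fingers move at their own pace and stop on an object; "newtons" is the grip in N (left out, the last holds). Time passes only in rows, so rows that do not move let the fingers close. It gives the time, the measured TCP pose, the force and the opening at its end, in the units of the state.
- manip.observe(): the state, without advancing time (a new reading comes with each control period).
- manip.capture(name): name is "scene" or "top" or "wrist"; returns a dict with "img" (400x640x3 uint8, red, green, blue), "K" (3x3 intrinsics, pixels), "dist" ([k1, k2, p1, p2, k3] as OpenCV has them; the pictures are not rectified), "rvec" (rotation vector, rad) and "tvec" (3), from world to camera coordinates, as OpenCV has them; the wrist camera has in their place "mount" (4x4, takes a point from camera to tool coordinates, whose origin is the TCP and whose axes are the flange's). Camera axes: x right, y down, z forward; pixel columns grow to the right and rows downward; lengths in m; the calibration is good to about 2 mm. A picture is of the moment at which its call begins: read the wrist's pose just before it. There is no depth.
- manip.close_job(): hands the job in, once; it reports no verdict.
Trained networks look in a picture, given as the dict that the camera call returned (one of the last four; its "shot" number tells which), for a name from the list of things; names that differ only in an ending like _2 or _b are one class to them, and where a whole thing is asked for, a point or a joint stands for the part that bears it (a point fixed in the world has none). Each returns a list of dicts, best first, with "confidence" (0 to 1); they miss things now and then, are a little off and sometimes report something else, mostly with a low value. They report only what shows in the picture. A call takes as long as a camera call.
- manip.recognise(name, picture): "bbox" ([left, top, right, bottom] in pixels, round what is visible of it).
The state is a dict: "t": time; "qpos": joint angles; "joint_vel": joint speeds; "effort": joint torques, N m; "ee_pos": TCP position; "orientation": TCP orientation; "wrist_force": force on the tool from outside, world axes, zero at the start; "moment": the same for the moment, N m; "gripper_width": finger opening in m.
Only numpy, scipy, OpenCV 4.12 (cv2) and the standard library are available. Lean on these libraries where they do the work, as an engineer would, in place of code of your own. Each camera call takes 0.05 s, during which the arm holds its last target. There are 200 camera calls.

## Working session

There is one attempt and no reset: what is moved stays moved. The work goes in short steps, Python scripts to look and compute and a tool call to move; the robot and the scene stay as the last step left them, time stands still between calls to the robot, and variables do not carry over. Pictures are saved under pics/ and viewed, about 12 in all and at most 16, crops included, and the job is handed in when it is done.

Besides the shell and the picture viewer there is one more tool, called after "Emit:" by a JSON object that holds its "op" and its "data", one argument or row to a line. step_arm: Moves the arm, as the interface text tells. Its arguments: {"type":"object","properties":{"steps":{"type":"array"},"newtons":{"type":"number"}},"required":["steps"]}

```bash
ls; mkdir -p pics; python3 - <<'E'
from rig import manip
import cv2,numpy as np
s=manip.observe();print({k:np.round(v,3).tolist() for k,v in s.items()}, manip.grasp_offset)
for n in ("scene","top"):
    c=manip.capture(n);cv2.imwrite(f"pics/{n}0.png",c["img"][:,:,::-1])
    print(n,c["K"],c["dist"],c["rvec"],c["tvec"])
    for k in ("blade_case","blade_a","lid","latch","peeler","tumbler","spice_jar","sink_board"):
        print(k,[(np.round(d["bbox"]).tolist(),round(d["confidence"],2)) for d in manip.recognise(k,c)])
E
```

```text
pics
{'t': 0.0, 'qpos': [1.244, 0.418, -0.01, 1.614, 0.005, 1.111, -0.053], 'joint_vel': [0.001, 0.002, 0.0, -0.002, 0.0, 0.002, 0.0], 'effort': [0.002, -86.443, 0.679, -43.49, 0.019, 0.007, -0.0], 'ee_pos': [0.175, -0.599, 0.199], 'orientation': [-0.001, 0.99, 0.142, -0.0], 'wrist_force': [-0.173, 0.087, 0.472], 'moment': [0.046, 0.014, -0.032], 'gripper_width': 0.085} 0.0187
scene [[454.40380611   0.         321.126588  ]
 [  0.         454.40380611 206.80443484]
 [  0.           0.           1.        ]] [0.04030924 0.         0.         0.         0.        ] [ 0.67419165 -2.65214     1.13158038] [0.41452328 0.36355165 1.02454125]
blade_case [([260.0, 225.0, 310.0, 279.0], 0.74)]
blade_a [([365.0, 177.0, 394.0, 190.0], 0.64), ([340.0, 220.0, 365.0, 232.0], 0.6)]
lid [([262.0, 235.0, 308.0, 271.0], 0.79)]
latch [([261.0, 229.0, 309.0, 281.0], 0.65)]
peeler [([337.0, 271.0, 369.0, 310.0], 0.79)]
tumbler [([239.0, 179.0, 258.0, 222.0], 0.93), ([260.0, 230.0, 309.0, 283.0], 0.68)]
spice_jar [([207.0, 219.0, 230.0, 260.0], 0.94)]
sink_board [([278.0, 231.0, 293.0, 240.0], 0.74), ([316.0, 159.0, 434.0, 263.0], 0.69)]
top [[475.87085948   0.         320.47877203]
 [  0.         475.87085948 202.87240717]
 [  0.           0.           1.        ]] [-0.09816135  0.          0.          0.          0.        ] [ 2.16500682 -2.17490354  0.09342432] [-0.18465541  0.57408671  1.37244753]
blade_case [([242.0, 178.0, 277.0, 220.0], 0.83)]
blade_a [([396.0, 216.0, 407.0, 244.0], 0.9), ([241.0, 175.0, 276.0, 222.0], 0.7), ([322.0, 221.0, 335.0, 248.0], 0.59)]
lid [([239.0, 178.0, 272.0, 222.0], 0.61)]
latch []
peeler [([247.0, 260.0, 290.0, 275.0], 0.68)]
tumbler [([289.0, 118.0, 308.0, 145.0], 0.68)]
spice_jar [([232.0, 127.0, 256.0, 149.0], 0.72)]
sink_board [([312.0, 199.0, 435.0, 285.0], 0.77)]
```

```bash
python3 - <<'E'
import cv2
a=cv2.imread("pics/top0.png")[105:295,205:455];cv2.imwrite("pics/top0c.png",cv2.resize(a,None,fx=3.2,fy=3.15,interpolation=cv2.INTER_CUBIC))
a=cv2.imread("pics/scene0.png")[150:320,195:440];cv2.imwrite("pics/scene0c.png",cv2.resize(a,None,fx=3.2,fy=3.2,interpolation=cv2.INTER_CUBIC))
E
```

```text
(no output)
```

View pics/top0c.png

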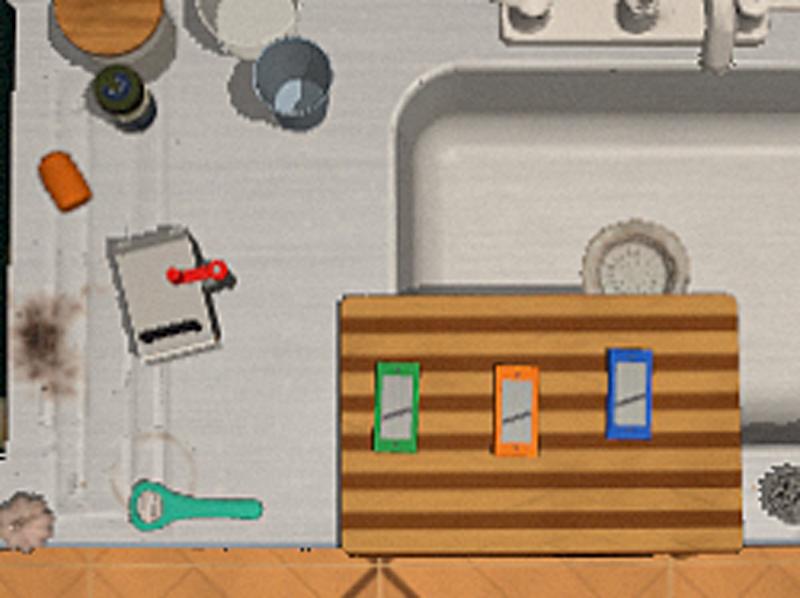

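View pics/scene0c.png

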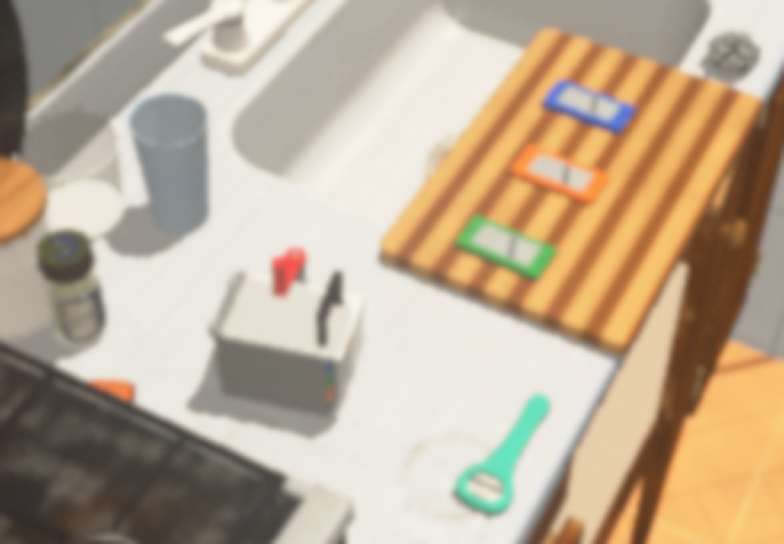

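```bash
cat > h.py <<'E'
from rig import manip
import cv2,numpy as np
from scipy.spatial.transform import Rotation as R
def T_tool(s=None):
    s=s or manip.observe();w,x,y,z=s["orientation"]
    T=np.eye(4);T[:3,:3]=R.from_quat([x,y,z,w]).as_matrix();T[:3,3]=s["ee_pos"];return T
def cap(name,save=None):
    T=T_tool();c=manip.capture(name)
    if name=="wrist": C=T@c["mount"]
    else:
        M=np.eye(4);M[:3,:3]=cv2.Rodrigues(np.array(c["rvec"],float))[0];M[:3,3]=np.ravel(c["tvec"]);C=np.linalg.inv(M)
    c["C"]=C
    if save: cv2.imwrite("pics/"+save,c["img"][:,:,::-1])
    return c
def bp(c,uv,z):
    p=cv2.undistortPoints(np.array(uv,float).reshape(-1,1,2),c["K"],np.array(c["dist"],float)).reshape(-1,2)
    d=np.c_[p,np.ones(len(p))]@c["C"][:3,:3].T;o=c["C"][:3,3]
    return o+d*((np.reshape(z,(-1,1))-o[2])/d[:,2:])
def pj(c,P):
    M=np.linalg.inv(c["C"])
    return cv2.projectPoints(np.array(P,float).reshape(-1,1,3),cv2.Rodrigues(M[:3,:3])[0],M[:3,3],c["K"],np.array(c["dist"],float))[0].reshape(-1,2)
HUE={"orange":(7,16),"green":(50,80),"blue":(105,125),"red":(-6,6)}
def mask(c,col,smin=130,vmin=60):
    h=cv2.cvtColor(c["img"],cv2.COLOR_RGB2HSV).astype(int);H=h[...,0]
    lo,hi=HUE[col];m=((H>=lo)&(H<=hi))|((H-180>=lo)&(H-180<=hi))
    return (m&(h[...,1]>smin)&(h[...,2]>vmin)).astype(np.uint8)
def blobs(m,amin=20):
    n,l,st,ce=cv2.connectedComponentsWithStats(m)
    return sorted([(st[i,4],ce[i],l==i) for i in range(1,n) if st[i,4]>=amin],key=lambda b:-b[0])
def go(P,yaw=None):
    """print tool-frame shift (mm) and turn about z to reach TCP P, tool x at world yaw"""
    T=T_tool();print("shift mm",np.round(T[:3,:3].T@(np.array(P)-T[:3,3])*1e3,1),end=" ")
    if yaw is not None:
        a=np.arctan2(T[1,0],T[0,0]);d=(a-yaw+np.pi/2)%np.pi-np.pi/2;print("turn z",round(d,3),end=" ")
    print()
def blades(c,z=0.026,win=None):
    """centre, yaw, size of the coloured rectangles on plane z"""
    for col in ("orange","green","blue"):
        m=mask(c,col)
        for a,ce,bm in blobs(cv2.morphologyEx(m,cv2.MORPH_CLOSE,np.ones((3,3))),60)[:2]:
            cn=max(cv2.findContours(bm.astype(np.uint8),0,2)[0],key=len).reshape(-1,2)
            P=bp(c,cn,z);(cx,cy),(w,h),an=cv2.minAreaRect((P[:,:2]*1e3).astype(np.float32))
            if w<h: w,h,an=h,w,an+90
            print(col,"c",round(cx,1),round(cy,1),"size",round(w),round(h),"yaw",round((np.radians(an)+np.pi/2)%np.pi-np.pi/2,3),"px",ce.round())
E
python3 - <<'E'
from h import *
c=cap("top"); blades(c)
b=blobs(mask(c,"red"),5); print([(x[0],x[1].round(1)) for x in b])
f=lambda x,y:(x/3.2+205,y/3.15+105)
print("peg,pivot",bp(c,[f(175,274),f(215,268)],[.126,.095]).round(4))
print("bar",bp(c,[f(143,336),f(199,327)],[.117,.117]).round(4))
print("lid corners fl,fr,bl,br",bp(c,[f(148,363),f(220,347),f(108,238),f(185,228)],.084).round(4))
print("tumb,jar,peel",bp(c,[f(293,115),f(120,82),f(195,505)],[0.0,.105,0.01]).round(3))
s=cap("scene");blades(s)
E
```

```text
orange c 292.5 -138.5 size 1104 586 yaw -1.565 px [310. 310.]
orange c 651.2 720.3 size 267 187 yaw 0.069 px [ 26. 178.]
green c 481.9 -210.3 size 82 38 yaw -0.007 px [329. 233.]
blue c 493.7 -423.8 size 81 40 yaw -0.054 px [401. 229.]
[(np.int32(3437), array([154.2, 120.1])), (np.int32(771), array([515.2, 120.9])), (np.int32(84), array([266.3, 191.4])), (np.int32(59), array([529.5, 100.4])), (np.int32(49), array([538.5, 115.1])), (np.int32(49), array([193.1, 275.2])), (np.int32(23), array([191.4, 266.9])), (np.int32(21), array([537.2, 104.4])), (np.int32(15), array([184.5, 266.3])), (np.int32(14), array([526.3,  92.1])), (np.int32(14), array([179.9, 271.2])), (np.int32(8), array([515.5, 103.2])), (np.int32(5), array([521.6,  98.6])), (np.int32(5), array([530.6, 108.6])), (np.int32(5), array([545.6, 113.6])), (np.int32(5), array([503.2, 132. ]))]
peg,pivot [[ 0.5947 -0.0215  0.126 ]
 [ 0.6035 -0.0524  0.095 ]]
bar [[ 0.5414  0.007   0.117 ]
 [ 0.549  -0.0413  0.117 ]]
lid corners fl,fr,bl,br [[ 0.5196  0.0075  0.084 ]
 [ 0.5337 -0.056   0.084 ]
 [ 0.6327  0.0443  0.084 ]
 [ 0.6413 -0.0243  0.084 ]]
tumb,jar,peel [[ 0.763 -0.115  0.   ]
 [ 0.771  0.032  0.105]
 [ 0.391 -0.026  0.01 ]]
orange c 393.8 -154.2 size 848 342 yaw -1.333 px [384. 277.]
orange c 832.2 401.4 size 203 74 yaw 0.344 px [ 95. 343.]
```

```bash
python3 - <<'E'
from h import *
go([.55,-.03,.36],.22)
print(manip.capture("wrist")["mount"])
E
```

```text
shift mm [ 519.4 -441.7 -160.1] turn z 0.065 
[[ 7.16289491e-04 -9.65563660e-01 -2.60165919e-01  6.37596535e-02]
 [ 9.99999735e-01  7.24991324e-04  6.25140516e-05 -9.64044684e-05]
 [ 1.28256738e-04 -2.60165895e-01  9.65563924e-01 -1.73882327e-01]
 [ 0.00000000e+00  0.00000000e+00  0.00000000e+00  1.00000000e+00]]
```

Emit:
{"op": "step_arm", "data": {
  "steps": [
    [40,-35,-20,0,0,0,1],
    [43,-37,-20,0,0,0,1],
    [43,-37,-20,0,0,0,1],
    [43,-37,-20,0,0,0,1],
    [43,-37,-20,0,0,0,1],
    [43,-37,-20,0,0,0,1],
    [43,-37,-20,0,0,0,1],
    [43,-37,-20,0,0,0.02,1],
    [43,-37,0,0,0,0.02,1],
    [43,-37,0,0,0,0.02,1],
    [43,-37,0,0,0,0,1],
    [43,-37,0,0,0,0,1]
  ]
}}

```text
t: 2.55
ee_pos: [0.553, -0.0358, 0.3601]
orientation: [0.0, 0.994, 0.112, 0.0]
wrist_force: [0.4, -1.1, 0.1]
gripper_width: 0.0853
```

```bash
python3 - <<'E'
from h import *
print(T_tool().round(3))
c=cap("wrist","w1.png")
for k in ("lid_bar","latch_peg","latch","lid","blade_case"):
    print(k,[(np.round(d["bbox"]).tolist(),round(d["confidence"],2)) for d in manip.recognise(k,c)])
print([(x[0],x[1].round(1)) for x in blobs(mask(c,"red"),50)])
E
```

```text
[[ 0.975  0.222  0.001  0.553]
 [ 0.222 -0.975 -0.    -0.036]
 [ 0.     0.    -1.     0.36 ]
 [ 0.     0.     0.     1.   ]]
lid_bar [([281.0, 89.0, 333.0, 172.0], 0.83)]
latch_peg [([314.0, 116.0, 354.0, 129.0], 0.85), ([296.0, 0.0, 321.0, 13.0], 0.58)]
latch [([313.0, 116.0, 359.0, 126.0], 0.82), ([395.0, 3.0, 468.0, 36.0], 0.23), ([279.0, 86.0, 352.0, 169.0], 0.22)]
lid [([281.0, 88.0, 335.0, 171.0], 0.74)]
blade_case [([279.0, 86.0, 356.0, 169.0], 0.56), ([393.0, 2.0, 469.0, 35.0], 0.26)]
[(np.int32(206), array([330.6, 119.7]))]
```

View pics/w1.png

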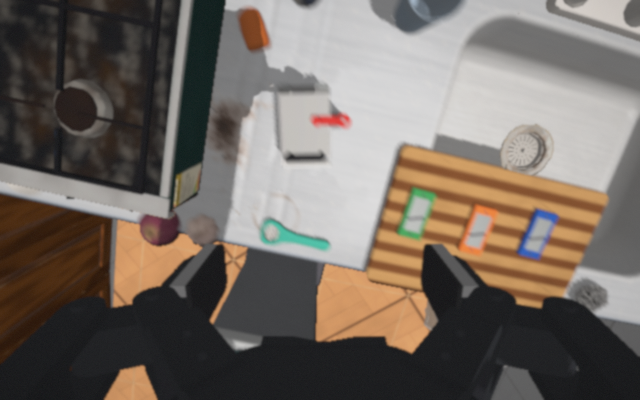

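```bash
python3 - <<'E'
from h import *
c=cap("wrist")
print("peg,pivot",bp(c,[(317,120),(346,121)],[.126,.095]).round(4))
print("bar",bp(c,[(288,157.5),(323,155.5)],[.117,.117]).round(4))
print("lid",bp(c,[(280,162),(328,161),(277,92),(328,89)],[.084]).round(4))
go([.60,-.00,.25],.222)
E
```

```text
peg,pivot [[ 0.5971 -0.0198  0.126 ]
 [ 0.603  -0.0568  0.095 ]]
bar [[ 0.5426  0.0063  0.117 ]
 [ 0.5551 -0.0368  0.117 ]]
lid [[ 0.5284  0.0183  0.084 ]
 [ 0.5445 -0.0463  0.084 ]
 [ 0.619   0.04    0.084 ]
 [ 0.6375 -0.0247  0.084 ]]
shift mm [ 55.5 -26.8 110. ] turn z 0.001
```

Emit:
{"op": "step_arm", "data": {
  "steps": [
    [28,-12,0,0,0,0,1],
    [28,-12,30,0,0,0,1],
    [0,0,40,0,0,0,1],
    [0,0,40,0,0,0,1],
    [0,0,0,0,0,0,1],
    [0,0,0,0,0,0,1]
  ]
}}

```text
t: 3.65
ee_pos: [0.602, -0.0019, 0.2518]
orientation: [0.0, 0.994, 0.112, 0.001]
wrist_force: [0.7, 0.0, 1.4]
gripper_width: 0.0856
```

```bash
python3 - <<'E'
from h import *
print(T_tool().round(3))
c=cap("wrist","w2.png")
im=cv2.imread("pics/w2.png")[20:320,140:440];cv2.imwrite("pics/w2c.png",cv2.resize(im,None,fx=2,fy=2,interpolation=cv2.INTER_CUBIC))
E
```

```text
[[ 0.975  0.222  0.002  0.602]
 [ 0.222 -0.975 -0.    -0.002]
 [ 0.002  0.001 -1.     0.252]
 [ 0.     0.     0.     1.   ]]
```

View pics/w2c.png

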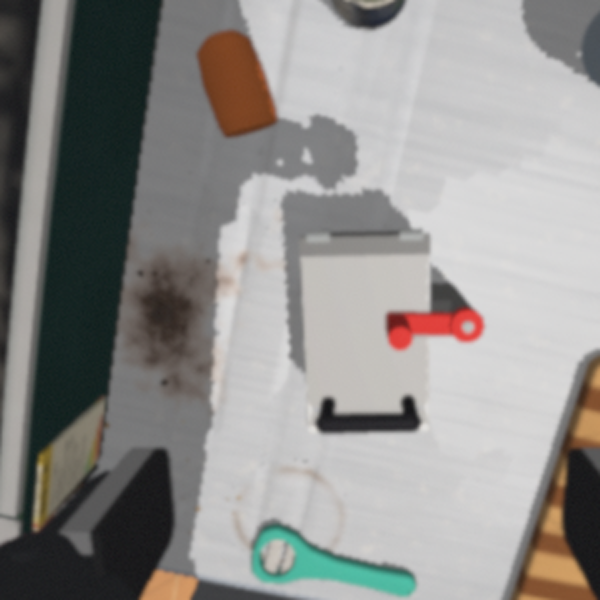

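```bash
cat >> h.py <<'E'
def cw(p,P):
    "case frame (m) to world, p=(x,y,yaw)"
    P=np.atleast_2d(np.array(P,float));q=P.copy();C,S=np.cos(p[2]),np.sin(p[2])
    q[:,0]=p[0]+C*P[:,0]-S*P[:,1];q[:,1]=p[1]+S*P[:,0]+C*P[:,1];return q
E
python3 - <<'E'
from h import *
from scipy.optimize import least_squares
c=cap("wrist")
g=lambda L:np.array(L,float)/2+[140,20]
bar=bp(c,g([(319,423),(419,421)]),.118);print("bar",bar.round(4),np.hypot(*(bar[0]-bar[1])[:2]))
pv=bp(c,g([(467,325)]),.093)[0];pg=bp(c,g([(400,338)]),.126)[0];print("pivot",pv.round(4),"peg",pg.round(4),np.hypot(*(pv-pg)[:2]))
Lf=bp(c,g([(302,250),(312,405)]),.084);Rt=bp(c,g([(430,250),(425,405)]),.084);print("L",Lf.round(4),"R",Rt.round(4))
def res(p):
    r=[]
    inv=lambda P:np.c_[(P[:,0]-p[0])*np.cos(p[2])+(P[:,1]-p[1])*np.sin(p[2]),-(P[:,0]-p[0])*np.sin(p[2])+(P[:,1]-p[1])*np.cos(p[2])]
    b=inv(bar);r+=list(b[:,0]+.04)+[b[:,1].mean()]
    r+=list((inv(pv[None])[0]-[.005,-.052]))
    r+=list(inv(Lf)[:,1]-.034)+list(inv(Rt)[:,1]+.034)
    return np.array(r)*1e3
s=least_squares(res,[.59,-.01,.22]);p=s.x;print("case",p.round(4),s.fun.round(1))
d=pg-pv;print("latch",round(np.pi/2+p[2]-np.arctan2(d[1],d[0]),3))
E
```

```text
bar [[ 0.5413  0.0091  0.118 ]
 [ 0.5535 -0.0396  0.118 ]] 0.050218016559413485
pivot [ 0.6019 -0.0553  0.093 ] peg [ 0.5949 -0.0194  0.126 ] 0.03662696380536298
L [[0.6197 0.037  0.084 ]
 [0.5373 0.0146 0.084 ]] R [[ 0.6346 -0.028   0.084 ]
 [ 0.5512 -0.0463  0.084 ]]
case [ 0.5857 -0.0057  0.2368] [ 0.2  0.7 -0.3 -0.9  0.  -0.5 -2.8  0.9  2.6]
latch 0.044
```

```bash
cat >> h.py <<'E'
CASE=(.5857,-.0057,.2368)
E
python3 - <<'E'
from h import *
la=.044
pg=cw(CASE,[.005+.036*np.sin(la),-.052+.036*np.cos(la),.104])[0];print(pg)
go(pg,CASE[2]); print(manip.observe()["qpos"])
E
```

```text
[ 0.59586143 -0.01974293  0.104     ]
shift mm [-10.5  16.1 147.9] turn z -0.013 
[ 0.35174076  0.37502923 -0.52233471  1.60027104  0.19674861  1.2162895
 -1.55515957]
```

Emit:
{"op": "step_arm", "data": {
  "steps": [
    [-5,8,30,0,0,-0.013,0.5],
    [-5,8,40,0,0,0,0.5],
    [0,0,40,0,0,0,0.5],
    [0,0,30,0,0,0,0.5],
    [0,0,8,0,0,0,0.5],
    [0,0,0,0,0,0,0.5]
  ],
  "newtons": 25
}}

```text
t: 4.5
ee_pos: [0.596, -0.0192, 0.103]
orientation: [0.0, 0.993, 0.119, 0.001]
wrist_force: [-0.2, -0.3, 1.0]
gripper_width: 0.043
```

```bash
python3 - <<'E'
from h import *
pg=cw(CASE,[.005+.036*np.sin(.044),-.052+.036*np.cos(.044),.104])[0]
go(pg,CASE[2])
cap("wrist","w3.png");cv2.imwrite("pics/w3c.png",cv2.resize(cv2.imread("pics/w3.png")[100:400,160:480],None,fx=1.5,fy=1.5))
E
```

```text
shift mm [-0.2  0.5 -1. ] turn z 0.001
```

View pics/w3c.png

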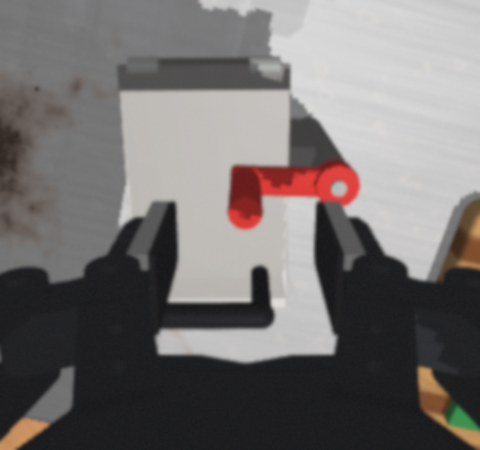

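Emit:
{"op": "step_arm", "data": {
  "steps": [
    [0,0,0,0,0,0,0],
    [0,0,0,0,0,0,0],
    [0,0,0,0,0,0,0],
    [0,0,0,0,0,0,0],
    [0,0,0,0,0,0,0]
  ],
  "newtons": 25
}}

```text
t: 5.18
ee_pos: [0.5953, -0.0192, 0.1019]
orientation: [-0.0, 0.993, 0.119, -0.0]
wrist_force: [0.3, 0.6, 0.0]
gripper_width: 0.0001
```

```bash
python3 - <<'E'
from h import *
c=cap("wrist","w4.png");T=T_tool()
print("tcp proj",pj(c,[T[:3,3],T[:3,3]+[0,0,.02]]))
b=blobs(mask(c,"red"),50);print([(x[0],x[1].round(1)) for x in b])
cv2.imwrite("pics/w4c.png",cv2.resize(cv2.imread("pics/w4.png")[130:350,220:440],None,fx=2,fy=2))
E
```

```text
tcp proj [[323.54606811 223.81504793]
 [323.53185253 237.49863385]]
[(np.int32(1705), array([356.8, 220.6]))]
```

View pics/w4c.png

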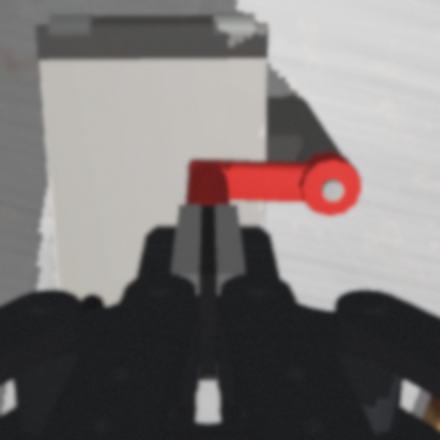

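```bash
python3 - <<'E'
from h import *
c=cap("wrist");T=T_tool()
for P in [(.011,0,0),(-.011,0,0),(.011,0,-.02),(-.011,0,-.02),(0,.0145,0),(.011,.0145,0)]:
    print(P,pj(c,(T@np.r_[P,1])[:3]).round(1)[0])
pg=cw(CASE,[.005+.036*np.sin(.044),-.052+.036*np.cos(.044),.126])[0]
print("peg top",pg,pj(c,pg),"base",pj(c,[pg[0],pg[1],.098]))
print("pivot",pj(c,cw(CASE,[.005,-.052,.093])), c["K"])
cs=cap("scene");P=T[:3,3];uv=pj(cs,[P,pg])
print("scene tcp,pegtop",uv);u,v=uv[0].astype(int)
cv2.imwrite("pics/s4.png",cs["img"][:,:,::-1])
cv2.imwrite("pics/s4c.png",cv2.resize(cv2.imread("pics/s4.png")[v-50:v+50,u-60:u+60],None,fx=5,fy=5,interpolation=cv2.INTER_CUBIC))
E
```

```text
(0.011, 0, 0) [323.6 205.1]
(-0.011, 0, 0) [323.5 241.9]
(0.011, 0, -0.02) [323.5 216.8]
(-0.011, 0, -0.02) [323.5 257.4]
(0, 0.0145, 0) [349.3 223.8]
(0.011, 0.0145, 0) [349.7 205.1]
peg top [ 0.59586143 -0.01974293  0.126     ] [[324.83377087 240.00663062]] base [[324.66728412 220.85957569]]
pivot [[385.42623287 220.60434237]] [[327.4276446    0.         323.59676768]
 [  0.         327.4276446  194.84984695]
 [  0.           0.           1.        ]]
scene tcp,pegtop [[282.23112087 237.47765612]
 [281.71188709 230.82749327]]
```

View pics/s4c.png

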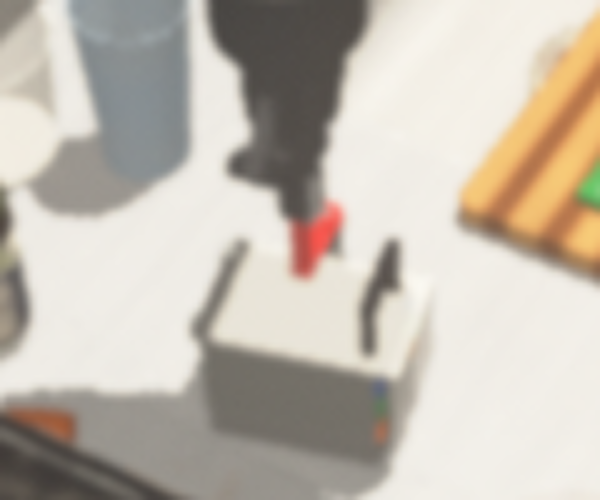

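Emit:
{"op": "step_arm", "data": {
  "steps": [
    [0,0,0,0,0,0,0.4],
    [0,0,0,0,0,0,0.4],
    [0,0,0,0,0,0,0.4],
    [0,0,4,0,0,0,0.4],
    [0,0,4,0,0,0,0.4],
    [0,0,4,0,0,0,0.4],
    [0,0,0,0,0,0,0.4]
  ]
}}

```text
t: 6.2
ee_pos: [0.5951, -0.0192, 0.0894]
orientation: [-0.0, 0.993, 0.119, -0.0]
wrist_force: [0.0, -0.5, -0.4]
gripper_width: 0.0338
```

Emit:
{"op": "step_arm", "data": {
  "steps": [
    [0,0,3,0,0,0,0.2],
    [0,0,0,0,0,0,0],
    [0,0,0,0,0,0,0],
    [0,0,0,0,0,0,0],
    [0,0,0,0,0,0,0]
  ]
}}

```text
t: 6.82
ee_pos: [0.5952, -0.0192, 0.0868]
orientation: [-0.0, 0.993, 0.119, -0.0]
wrist_force: [0.2, 1.2, -4.8]
gripper_width: 0.0097
```

Emit:
{"op": "step_arm", "data": {
  "steps": [
    [0,0,0,0,0,0,0.4],
    [0,0,0,0,0,0,0.4],
    [0,0,3,0,0,0,0.4],
    [0,0,3,0,0,0,0.4],
    [0,0,0,0,0,0,0],
    [0,0,0,0,0,0,0],
    [0,0,0,0,0,0,0],
    [0,0,0,0,0,0,0]
  ]
}}

```text
t: 7.82
ee_pos: [0.5952, -0.0191, 0.0808]
orientation: [-0.0, 0.993, 0.119, -0.0]
wrist_force: [-0.2, -0.1, -2.0]
gripper_width: 0.0104
```

```bash
python3 - <<'E'
from h import *
print({k:np.round(v,2).tolist() for k,v in manip.observe().items() if k in("wrist_force","moment","gripper_width","ee_pos")})
c=cap("wrist","w5.png")
cv2.imwrite("pics/w5c.png",cv2.resize(cv2.imread("pics/w5.png")[130:350,220:440],None,fx=2.5,fy=2.5,interpolation=cv2.INTER_CUBIC))
E
```

```text
{'ee_pos': [0.6, -0.02, 0.08], 'wrist_force': [-0.17, -0.08, -2.05], 'moment': [0.15, 0.1, 0.06], 'gripper_width': 0.01}
```

View pics/w5c.png

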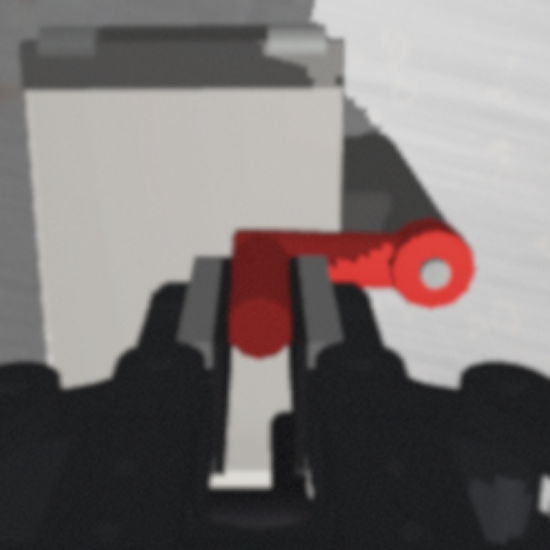

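Emit:
{"op": "step_arm", "data": {
  "steps": [
    [4.7,0.3,0,0,0,0.13,0],
    [4.7,0.3,0,0,0,0.13,0],
    [4.7,0.3,0,0,0,0.13,0],
    [4.7,0.3,0,0,0,0.13,0],
    [4.7,0.3,0,0,0,0.13,0],
    [4.7,0.3,0,0,0,0.13,0],
    [4.7,0.3,0,0,0,0.13,0],
    [4.7,0.3,0,0,0,0.13,0],
    [4.7,0.3,0,0,0,0.13,0],
    [4.7,0.3,0,0,0,0.13,0],
    [4.7,0.3,0,0,0,0.13,0],
    [0,0,0,0,0,0,0]
  ]
}}

```text
t: 9.38
ee_pos: [0.6375, -0.041, 0.0808]
orientation: [0.0, 0.828, -0.561, -0.0]
wrist_force: [-1.3, 0.4, -1.8]
gripper_width: 0.0109
```

Emit:
{"op": "step_arm", "data": {
  "steps": [
    [0,0,0,0,0,0,0.5],
    [0,0,0,0,0,0,0.5],
    [0,0,-30,0,0,0.14,0.5],
    [0,0,-40,0,0,0,0.5],
    [0,0,0,0,0,0,0.5]
  ]
}}

```text
t: 10.0
ee_pos: [0.6389, -0.0412, 0.1483]
orientation: [0.0, 0.794, -0.608, 0.001]
wrist_force: [0.8, 1.0, 0.1]
gripper_width: 0.0427
```

```bash
python3 - <<'E'
from h import *
b=cw(CASE,[-.04,0,.084])[0];print(b);go(b,CASE[2]-np.pi/2)
c=cap("wrist")
b=blobs(mask(c,"red"),50);print([(x[0],x[1].round(1)) for x in b])
for la in (1.3,1.47,1.6): print(la,pj(c,cw(CASE,[[.005+.03*np.sin(la),-.052+.03*np.cos(la),.126],[.005,-.052,.093]])).round(0).tolist())
f=np.linspace(0,1.65,13);P=np.c_[-90*np.cos(f)+34*np.sin(f),34*np.cos(f)+90*np.sin(f)]
print("tool dy,dz\n",(-np.diff(P,axis=0)).round(1).tolist())
E
```

```text
[ 0.54681625 -0.01508373  0.084     ]
shift mm [-49.2  82.2  64. ] turn z 0.026 
[(np.int32(1405), array([349., 200.]))]
1.3 [[335.0, 219.0], [374.0, 195.0]]
1.47 [[334.0, 212.0], [374.0, 195.0]]
1.6 [[334.0, 206.0], [374.0, 195.0]]
tool dy,dz
 [[-5.5, -12.0], [-7.1, -11.1], [-8.6, -10.1], [-9.9, -8.8], [-11.0, -7.4], [-11.9, -5.8], [-12.6, -4.1], [-13.0, -2.3], [-13.2, -0.5], [-13.2, 1.3], [-12.9, 3.1], [-12.3, 4.8]]
```

Emit:
{"op": "step_arm", "data": {
  "steps": [
    [-16,28,0,0,0,0.026,0.5],
    [-17,28,0,0,0,0,0.5],
    [-16,26,0,0,0,0,0.5],
    [0,0,20,0,0,0,0.5],
    [0,0,20,0,0,0,0.5],
    [0,0,14,0,0,0,0.5],
    [0,0,5,0,0,0,0.5],
    [0,0,5,0,0,0,0.5],
    [0,0,0,0,0,0,0.5]
  ]
}}

```text
t: 11.18
ee_pos: [0.5456, -0.0139, 0.0813]
orientation: [0.001, 0.785, -0.619, -0.001]
wrist_force: [-0.3, -1.2, 0.3]
gripper_width: 0.0429
```

```bash
python3 - <<'E'
from h import *
b=cw(CASE,[-.04,0,.084])[0];go(b,CASE[2]-np.pi/2);print(manip.observe()["wrist_force"])
c=cap("wrist","w6.png")
cv2.imwrite("pics/w6c.png",cv2.resize(cv2.imread("pics/w6.png")[130:350,200:460],None,fx=2,fy=2,interpolation=cv2.INTER_CUBIC))
E
```

```text
shift mm [ 1.4 -0.9 -2.7] turn z -0.002 
[-0.3455874  -1.18796838  0.29176372]
```

View pics/w6c.png

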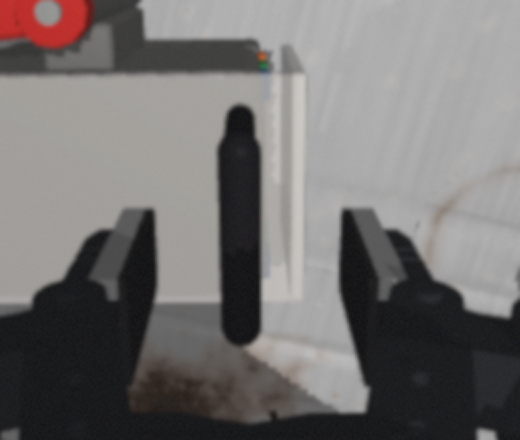

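Emit:
{"op": "step_arm", "data": {
  "steps": [
    [0,0,-2,0,0,0,0],
    [0,0,0,0,0,0,0],
    [0,0,0,0,0,0,0],
    [0,0,0,0,0,0,0],
    [0,0,0,0,0,0,0]
  ],
  "newtons": 30
}}

```text
t: 11.85
ee_pos: [0.5473, -0.0135, 0.0842]
orientation: [0.0, 0.785, -0.619, 0.001]
wrist_force: [7.8, 1.3, 0.2]
gripper_width: 0.0075
```

Emit:
{"op": "step_arm", "data": {
  "steps": [
    [0,-5.5,-12,0,0,0,0],
    [0,-7,-11,0,0,0,0],
    [0,-8.6,-10,0,0,0,0],
    [0,-10,-8.8,0,0,0,0],
    [0,0,0,0,0,0,0]
  ]
}}

```text
t: 12.48
ee_pos: [0.5758, -0.0065, 0.1263]
orientation: [0.002, 0.785, -0.619, -0.001]
wrist_force: [-13.9, -0.3, 18.9]
gripper_width: 0.0054
```

```bash
python3 - <<'E'
from h import *
print({k:np.round(v,3).tolist() for k,v in manip.observe().items() if k in("wrist_force","moment","gripper_width","ee_pos")})
cs=cap("scene","s7.png");u,v=pj(cs,T_tool()[:3,3])[0].astype(int)
a=cv2.resize(cv2.imread("pics/s7.png")[v-50:v+40,u-50:u+50],None,fx=4,fy=4,interpolation=cv2.INTER_CUBIC)
c=cap("wrist","w7.png")
b=cv2.resize(cv2.imread("pics/w7.png")[110:350,220:430],(315,360))
cv2.imwrite("pics/w7c.png",np.hstack([a,b]))
E
```

```text
{'ee_pos': [0.576, -0.007, 0.126], 'wrist_force': [-13.946, -0.35, 18.894], 'moment': [-0.08, 3.146, 0.028], 'gripper_width': 0.005}
```

View pics/w7c.png

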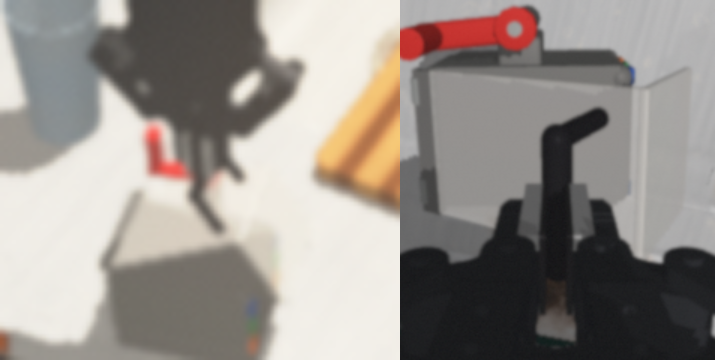

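Emit:
{"op": "step_arm", "data": {
  "steps": [
    [0,1.2,-1.6,0,0,0,0],
    [0,0,0,0,0,0,0]
  ]
}}

```text
t: 12.82
ee_pos: [0.5751, -0.0068, 0.1271]
orientation: [0.001, 0.785, -0.619, -0.0]
wrist_force: [0.3, -0.1, 0.4]
gripper_width: 0.0
```

Emit:
{"op": "step_arm", "data": {
  "steps": [
    [0,0,-6,0,0,0,0.45],
    [0,1,0,0,0,0,0.45],
    [0,0,0,0,0,0,0.45],
    [0,0,0,0,0,0,0.45],
    [0,0,6,0,0,0,0.45],
    [0,0,6,0,0,0,0.45],
    [0,0,5,0,0,0,0.45],
    [0,0,0,0,0,0,0.45]
  ]
}}

```text
t: 13.82
ee_pos: [0.5735, -0.0071, 0.1151]
orientation: [0.002, 0.785, -0.619, -0.001]
wrist_force: [-0.2, -0.4, -0.9]
gripper_width: 0.0384
```

Emit:
{"op": "step_arm", "data": {
  "steps": [
    [0,0,0,0,0,0,0],
    [0,0,0,0,0,0,0],
    [0,0,0,0,0,0,0],
    [0,0,0,0,0,0,0]
  ]
}}

```text
t: 14.32
ee_pos: [0.5735, -0.0072, 0.1158]
orientation: [0.002, 0.785, -0.619, -0.001]
wrist_force: [-4.8, -1.2, 6.0]
gripper_width: 0.0087
```

```bash
python3 -c "
import numpy as np
f=np.linspace(.5,1.65,11);P=np.c_[-90*np.cos(f)+34*np.sin(f),34*np.cos(f)+90*np.sin(f)]
print((-np.diff(P,axis=0)).round(1).tolist())"
```

```text
[[-8.8, -6.7], [-9.5, -5.7], [-10.1, -4.5], [-10.5, -3.3], [-10.9, -2.1], [-11.0, -0.9], [-11.0, 0.4], [-10.9, 1.7], [-10.7, 2.9], [-10.3, 4.1]]
```

Emit:
{"op": "step_arm", "data": {
  "steps": [
    [0,-8.8,-6.7,0,0,0,0],
    [0,-9.5,-5.7,0,0,0,0],
    [0,-10,-4.5,0,0,0,0],
    [0,0,0,0,0,0,0]
  ]
}}

```text
t: 14.82
ee_pos: [0.6018, -0.0003, 0.1329]
orientation: [0.001, 0.785, -0.619, -0.0]
wrist_force: [-4.3, -0.4, 8.8]
gripper_width: 0.0085
```

Emit:
{"op": "step_arm", "data": {
  "steps": [
    [0,-10,-4,0,0,0,0],
    [0,-10.8,-2.6,0,0,0,0],
    [0,-11,-1,0,0,0,0],
    [0,0,0,0,0,0,0]
  ]
}}

```text
t: 15.32
ee_pos: [0.6332, 0.0073, 0.1402]
orientation: [0.001, 0.785, -0.619, -0.0]
wrist_force: [-1.4, 1.4, 6.2]
gripper_width: 0.0086
```

Emit:
{"op": "step_arm", "data": {
  "steps": [
    [0,-11,0.2,0,0,0,0],
    [0,-11,1.4,0,0,0,0],
    [0,-10.7,2.7,0,0,0,0],
    [0,-10.3,3.8,0,0,0,0],
    [0,0,0,0,0,0,0]
  ]
}}

```text
t: 15.95
ee_pos: [0.6755, 0.0175, 0.1315]
orientation: [0.001, 0.785, -0.619, -0.0]
wrist_force: [2.1, 2.2, 4.0]
gripper_width: 0.0082
```

Emit:
{"op": "step_arm", "data": {
  "steps": [
    [0,0,0,0,0,0,0.2],
    [0,0,0,0,0,0,0.2],
    [0,0,-15,0,0,0,0.2],
    [0,0,-30,0,0,0,0.2],
    [0,0,-40,0,0,0,0.2],
    [0,0,-40,0,0,0,0.5],
    [0,0,0,0,0,0,0.5]
  ]
}}

```text
t: 16.82
ee_pos: [0.6758, 0.0169, 0.2611]
orientation: [-0.001, 0.785, -0.619, 0.002]
wrist_force: [0.2, -0.3, -0.3]
gripper_width: 0.0427
```

```bash
python3 - <<'E'
from h import *
HUE["orange"]=(5,18)
c=cap("top","t8.png");
for col in ("orange","green","blue"):
    for a,ce,bm in blobs(mask(c,col,150),60)[:4]:
        print(col,a,ce.round())
c2=cap("wrist","w8.png")
cv2.imwrite("pics/w8c.png",np.hstack([cv2.resize(cv2.imread("pics/t8.png")[150:260,220:420],(500,275)),cv2.resize(cv2.imread("pics/w8.png")[100:350,210:440],(253,275))]))
E
```

```text
orange 10118 [370. 244.]
orange 8021 [369. 329.]
orange 3716 [ 26. 179.]
orange 3446 [448. 309.]
green 146 [328. 234.]
blue 156 [401. 229.]
```

View pics/w8c.png

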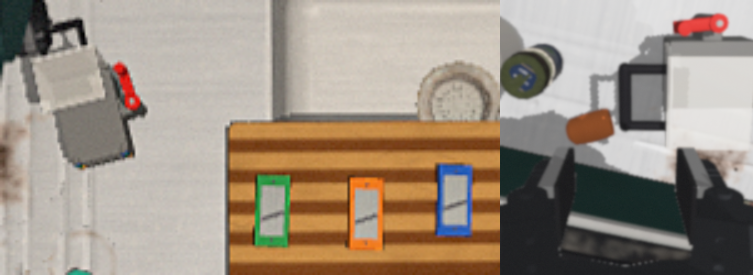

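```bash
python3 - <<'E'
from h import *
go([.45,-.21,.26],-.007)
E
```

```text
shift mm [168.8 271.1  -1.9] turn z -1.329
```

Emit:
{"op": "step_arm", "data": {
  "steps": [
    [28,45,0,0,0,0,1],
    [28,45,0,0,0,0,1],
    [28,45,0,0,0,0,1],
    [28,45,0,0,0,0,1],
    [28,45,0,0,0,0,1],
    [28,45,0,0,0,0,1],
    [0,0,5,0,0,-0.18,1],
    [0,0,10,0,0,-0.18,1],
    [0,0,10,0,0,-0.18,1],
    [0,0,10,0,0,-0.18,1],
    [0,0,10,0,0,-0.18,1],
    [0,0,10,0,0,-0.18,1]
  ]
}}

```text
t: 18.42
ee_pos: [0.4502, -0.2089, 0.2017]
orientation: [0.001, 0.992, -0.125, -0.002]
wrist_force: [0.3, 0.2, -0.4]
gripper_width: 0.0856
```

Emit:
{"op": "step_arm", "data": {
  "steps": [
    [0,0,5,0,0,-0.18,1],
    [0,0,0,0,0,-0.07,1],
    [0,0,0,0,0,0,1],
    [0,0,0,0,0,0,1]
  ]
}}

```text
t: 18.92
ee_pos: [0.4506, -0.2091, 0.1975]
orientation: [0.001, 1.0, -0.004, -0.002]
wrist_force: [-0.4, -0.5, 0.7]
gripper_width: 0.0858
```

```bash
cat >> h.py <<'E'
def blade(c,col,z=.026):
    "blade on plane z from a near picture: centre mm, size, yaw; orange split from the wood by saturation"
    h=cv2.cvtColor(c["img"],cv2.COLOR_RGB2HSV).astype(int)
    m=mask(c,col,*((215,200) if col=="orange" else (130,60)))
    out=[]
    for a,ce,bm in blobs(cv2.morphologyEx(m,cv2.MORPH_CLOSE,np.ones((5,5))),100)[:3]:
        cn=max(cv2.findContours(bm.astype(np.uint8),0,2)[0],key=len).reshape(-1,2)
        P=bp(c,cn,z);(cx,cy),(w,hh),an=cv2.minAreaRect((P[:,:2]*1e3).astype(np.float32))
        if w<hh: w,hh,an=hh,w,an+90
        out.append((cx,cy,w,hh,(np.radians(an)+np.pi/2)%np.pi-np.pi/2));print(col,a,ce.round(),np.round(out[-1],3).tolist())
    return out
def grasp(b,off=.027,z=.1):
    go([b[0]/1e3-off*np.cos(b[4]),b[1]/1e3-off*np.sin(b[4]),z],b[4])
E
python3 - <<'E'
from h import *
c=cap("wrist","w9.png");b=blade(c,"green")
for k in ("orange","blue"): blade(c,k)
print(T_tool()[:3,3]);grasp(b[0])
E
```

```text
green 905 [324. 135.] [481.356, -211.497, 80.008, 36.961, -0.037]
blue 1350 [524. 125.] [492.336, -423.709, 81.96, 41.058, -0.039]
[ 0.45060639 -0.20907395  0.19753479]
shift mm [ 4.1  1.3 97.5] turn z 0.029
```

Emit:
{"op": "step_arm", "data": {
  "steps": [
    [4,1.3,30,0,0,0.029,0.62],
    [0,0,40,0,0,0,0.62],
    [0,0,40,0,0,0,0.62],
    [0,0,40,0,0,0,0.62],
    [0,0,25,0,0,0,0.62],
    [0,0,8,0,0,0,0.62],
    [0,0,0,0,0,0,0.62]
  ]
}}

```text
t: 19.85
ee_pos: [0.4543, -0.2108, 0.0149]
orientation: [0.001, 1.0, -0.018, -0.001]
wrist_force: [0.1, 0.1, 0.6]
gripper_width: 0.0529
```

Emit:
{"op": "step_arm", "data": {
  "steps": [
    [0,0,5,0,0,0,0.62],
    [0,0,5,0,0,0,0.62],
    [0,0,5,0,0,0,0.62],
    [0,0,0,0,0,0,0.62]
  ]
}}

```text
t: 20.35
ee_pos: [0.454, -0.2107, -0.0006]
orientation: [0.001, 1.0, -0.018, -0.002]
wrist_force: [0.9, -0.4, 0.5]
gripper_width: 0.0531
```

Emit:
{"op": "step_arm", "data": {
  "steps": [
    [0,0,4,0,0,0,0.62],
    [0,0,4,0,0,0,0.62],
    [0,0,0,0,0,0,0.62]
  ]
}}

```text
t: 20.72
ee_pos: [0.454, -0.2107, -0.0087]
orientation: [0.001, 1.0, -0.018, -0.002]
wrist_force: [-0.2, 0.4, 0.1]
gripper_width: 0.053
```

Emit:
{"op": "step_arm", "data": {
  "steps": [
    [0,0,3,0,0,0,0.62],
    [0,0,2,0,0,0,0.62],
    [0,0,0,0,0,0,0.62]
  ]
}}

```text
t: 21.1
ee_pos: [0.454, -0.2107, -0.0135]
orientation: [0.001, 1.0, -0.018, -0.002]
wrist_force: [0.2, -0.0, -0.2]
gripper_width: 0.0529
```

Emit:
{"op": "step_arm", "data": {
  "steps": [
    [0,0,2,0,0,0,0.62],
    [0,0,2,0,0,0,0.62],
    [0,0,0,0,0,0,0.62]
  ]
}}

```text
t: 21.48
ee_pos: [0.4542, -0.2108, -0.017]
orientation: [0.001, 1.0, -0.018, -0.001]
wrist_force: [-3.6, 1.7, 13.2]
gripper_width: 0.0528
```

Emit:
{"op": "step_arm", "data": {
  "steps": [
    [0,0,-4,0,0,0,0.62],
    [0,0,0,0,0,0,0.4],
    [0,0,0,0,0,0,0.3],
    [0,0,0,0,0,0,0.3],
    [0,0,0,0,0,0,0.3]
  ],
  "newtons": 60
}}

```text
t: 22.1
ee_pos: [0.4544, -0.2108, -0.0128]
orientation: [0.001, 1.0, -0.018, -0.001]
wrist_force: [-4.4, 2.9, 18.4]
gripper_width: 0.038
```

Emit:
{"op": "step_arm", "data": {
  "steps": [
    [0,0,-4,0,0,0,0],
    [0,0,-15,0,0,0,0],
    [0,0,-30,0,0,0,0],
    [0,0,-40,0,0,0,0],
    [0,0,-30,0,0,0,0],
    [0,0,0,0,0,0,0],
    [0,0,0,0,0,0,0]
  ]
}}

```text
t: 22.98
ee_pos: [0.4543, -0.2104, 0.1056]
orientation: [0.001, 1.0, -0.017, -0.001]
wrist_force: [-0.3, 0.6, -1.9]
gripper_width: 0.038
```

```bash
python3 - <<'E'
from h import *
print({k:np.round(v,3).tolist() for k,v in manip.observe().items() if k in("wrist_force","moment","gripper_width","ee_pos")})
c=cap("wrist","w10.png");T=T_tool()
b=blade(c,"green",T[2,3]+.039)
print("rel", T[:3,:3].T@(np.array([b[0][0]/1e3,b[0][1]/1e3,0])-T[:3,3]))
cv2.imwrite("pics/w10c.png",cv2.resize(cv2.imread("pics/w10.png")[50:350,180:480],None,fx=1.6,fy=1.6))
E
```

```text
{'ee_pos': [0.454, -0.21, 0.106], 'wrist_force': [-0.253, 0.56, -1.897], 'moment': [0.055, -0.007, 0.027], 'gripper_width': 0.038}
green 7013 [323. 179.] [481.27, -211.66, 81.72, 38.148, -0.028]
rel [0.02759017 0.0002043  0.10514437]
```

View pics/w10c.png

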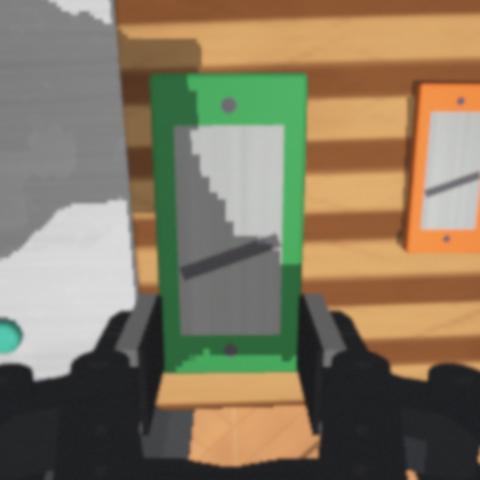

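```bash
cat >> h.py <<'E'
def ins(xc,zslot,off=.0276,dz=.0348,y=0):
    "TCP target with blade centre at case x xc and height zslot"
    p=cw(CASE,[xc-off,y,zslot-dz])[0];go(p,CASE[2])
E
python3 - <<'E'
from h import *
ins(-.104,.14);ins(-.104,.0495)
E
```

```text
shift mm [  -2.4 -173.8   -0.2] turn z -0.272 
shift mm [  -2.1 -173.9   90.3] turn z -0.272
```

Emit:
{"op": "step_arm", "data": {
  "steps": [
    [0,-34,0,0,0,0,0],
    [-1,-35,0,0,0,0,0],
    [-1,-35,0,0,0,0,0],
    [0,-35,0,0,0,0,0],
    [0,-35,0,0,0,0,0],
    [0,0,0,0,0,-0.136,0],
    [0,0,20,0,0,-0.136,0],
    [0,0,30,0,0,0,0],
    [0,0,30,0,0,0,0],
    [0,0,10,0,0,0,0],
    [0,0,0,0,0,0,0]
  ]
}}

```text
t: 24.4
ee_pos: [0.4579, -0.0369, 0.0151]
orientation: [0.001, 0.993, 0.118, -0.002]
wrist_force: [1.5, 0.3, -0.8]
gripper_width: 0.0372
```

```bash
python3 - <<'E'
from h import *
ins(-.104,.0495);print(manip.observe()["gripper_width"])
c=cap("wrist","w11.png");T=T_tool()
b=blade(c,"green",T[2,3]+.039)
cv2.imwrite("pics/w11c.png",cv2.resize(cv2.imread("pics/w11.png")[0:300,170:490],None,fx=2,fy=2))
E
```

```text
shift mm [-0.1 -0.4  0.4] turn z -0.0 
0.03715833302614093
green 7032 [323. 179.] [484.402, -30.402, 80.964, 38.054, 0.24]
```

View pics/w11c.png

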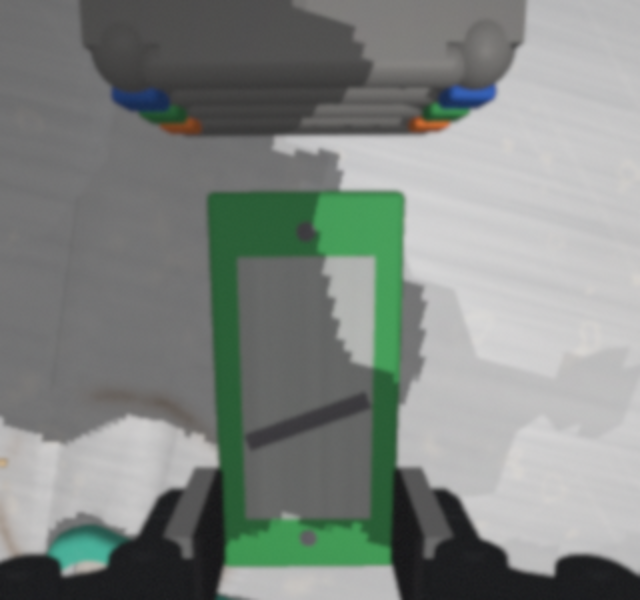

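Emit:
{"op": "step_arm", "data": {
  "steps": [
    [6,0,0.4,0,0,0,0],
    [6,0,0,0,0,0,0],
    [5,0,0,0,0,0,0],
    [5,0,0,0,0,0,0],
    [5,0,0,0,0,0,0],
    [0,0,0,0,0,0,0]
  ]
}}

```text
t: 25.2
ee_pos: [0.4849, -0.0303, 0.0149]
orientation: [0.001, 0.993, 0.118, -0.001]
wrist_force: [-0.7, -0.4, -0.5]
gripper_width: 0.0377
```

No force: the blade is entering. Continue.

Emit:
{"op": "step_arm", "data": {
  "steps": [
    [7,0,0,0,0,0,0],
    [7,0,0,0,0,0,0],
    [7,0,0,0,0,0,0],
    [7,0,0,0,0,0,0],
    [6,0,0,0,0,0,0],
    [5,0,0,0,0,0,0],
    [0,0,0,0,0,0,0]
  ]
}}

```text
t: 26.08
ee_pos: [0.5227, -0.0212, 0.0147]
orientation: [0.001, 0.993, 0.118, -0.001]
wrist_force: [0.4, 0.1, -1.0]
gripper_width: 0.038
```

```bash
python3 - <<'E'
from h import *
ins(-.104,.0495)
c=cap("wrist","w12.png");b=blade(c,"green",T_tool()[2,3]+.039)
E
```

```text
shift mm [-66.8  -0.3   0.2] turn z 0.0 
green 2026 [323. 267.] [519.174, -21.868, 38.24, 20.355, -1.319]
```

Emit:
{"op": "step_arm", "data": {
  "steps": [
    [0,0,0,0,0,0,0.62],
    [0,0,0,0,0,0,0.62],
    [-18,0,0,0,0,0,0.62],
    [-20,0,0,0,0,0,0.62],
    [0,0,0,0,0,0,0],
    [0,0,0,0,0,0,0],
    [0,0,0,0,0,0,0],
    [0,0,0,0,0,0,0],
    [0,0,0,0,0,0,0]
  ]
}}

```text
t: 27.25
ee_pos: [0.4856, -0.0302, 0.0148]
orientation: [0.001, 0.993, 0.118, -0.001]
wrist_force: [-1.0, 0.4, -0.4]
gripper_width: -0.0001
```

Emit:
{"op": "step_arm", "data": {
  "steps": [
    [7,0,0,0,0,0,0],
    [7,0,0,0,0,0,0],
    [7,0,0,0,0,0,0],
    [7,0,0,0,0,0,0],
    [0,0,0,0,0,0,0]
  ]
}}

```text
t: 27.88
ee_pos: [0.5133, -0.0235, 0.0148]
orientation: [0.001, 0.993, 0.118, -0.001]
wrist_force: [-0.9, -0.8, 0.4]
gripper_width: -0.0
```

Emit:
{"op": "step_arm", "data": {
  "steps": [
    [4,0,0,0,0,0,0],
    [3,0,0,0,0,0,0],
    [3,0,0,0,0,0,0],
    [2,0,0,0,0,0,0],
    [0,0,0,0,0,0,0]
  ]
}}

```text
t: 28.5
ee_pos: [0.5246, -0.0208, 0.0148]
orientation: [0.001, 0.993, 0.118, -0.001]
wrist_force: [-0.3, -0.6, -0.5]
gripper_width: 0.0002
```

Emit:
{"op": "step_arm", "data": {
  "steps": [
    [2,0,0,0,0,0,0],
    [2,0,0,0,0,0,0],
    [0,0,0,0,0,0,0]
  ]
}}

```text
t: 28.88
ee_pos: [0.5285, -0.0198, 0.0148]
orientation: [0.001, 0.993, 0.118, -0.001]
wrist_force: [-0.5, 0.2, -0.4]
gripper_width: -0.0001
```

```bash
python3 - <<'E'
from h import *
T=T_tool();c=cap("wrist","w13.png")
m=mask(c,"green");print([(x[0],x[1].round()) for x in blobs(m,20)])
cv2.imwrite("pics/w13c.png",cv2.resize(cv2.imread("pics/w13.png")[100:300,200:450],None,fx=3,fy=3,interpolation=cv2.INTER_CUBIC))
E
```

```text
[]
```

View pics/w13c.png

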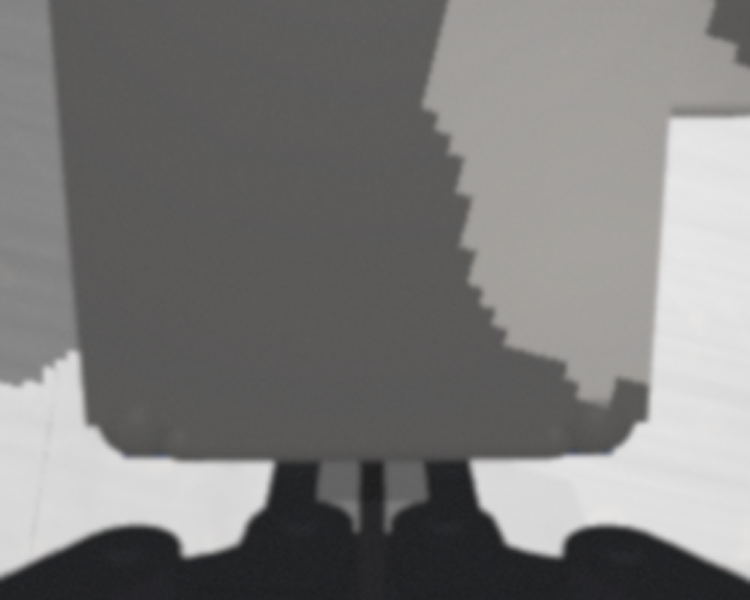

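Emit:
{"op": "step_arm", "data": {
  "steps": [
    [1.5,0,0,0,0,0,0],
    [1.5,0,0,0,0,0,0],
    [0,0,0,0,0,0,0]
  ]
}}

```text
t: 29.3
ee_pos: [0.5303, -0.0194, 0.0146]
orientation: [0.001, 0.993, 0.118, -0.002]
wrist_force: [-6.8, -0.6, 4.2]
gripper_width: 0.0001
```

Emit:
{"op": "step_arm", "data": {
  "steps": [
    [1,0,0,0,0,0,0],
    [0,0,0,0,0,0,0],
    [-10,0,0,0,0,0,0],
    [-40,0,0,0,0,0,0],
    [-40,0,-20,0,0,0,0.5],
    [0,0,-40,0,0,0,0.5],
    [0,0,0,0,0,0,0.5]
  ]
}}

```text
t: 30.18
ee_pos: [0.4462, -0.04, 0.0774]
orientation: [0.001, 0.993, 0.118, 0.001]
wrist_force: [1.0, 0.9, -0.7]
gripper_width: 0.0429
```

```bash
python3 - <<'E'
from h import *
T=T_tool();c=cap("wrist","w14.png")
for k in("green",): print([(x[0],x[1].round(1)) for x in blobs(mask(c,k,110,40),8)])
m=mask(c,"green",110,40)
for a,ce,bm in blobs(m,8): print(bp(c,[ce],.0495).round(4), np.array(np.nonzero(bm)).min(1),np.array(np.nonzero(bm)).max(1))
# expected pixel positions of slot_b front corners and a flush blade end
P=cw(CASE,[[-.047,y,z] for z in(.0455,.0535) for y in(.02,-.02)]);print(pj(c,P).round(1).tolist())
t=cap("top"); blade(t,"green");blade(t,"blue");blade(t,"orange")
u,v=pj(c,cw(CASE,[-.047,0,.05]))[0].astype(int);print(u,v)
cv2.imwrite("pics/w14c.png",cv2.resize(cv2.imread("pics/w14.png")[max(0,v-60):v+60,u-80:u+80],None,fx=5,fy=5,interpolation=cv2.INTER_CUBIC))
E
```

```text
[(np.int32(181), array([325.3,  49.1])), (np.int32(46), array([369.4,  50. ])), (np.int32(39), array([273.8,  50.8]))]
[[ 0.5399 -0.0184  0.0495]] [ 48 291] [ 50 356]
[[ 0.5455 -0.0431  0.0495]] [ 47 364] [ 52 376]
[[0.5321 0.0102 0.0495]] [ 48 267] [ 52 279]
[[288.4, 49.4], [356.7, 49.4], [287.0, 46.9], [358.1, 47.0]]
blue 175 [401. 229.] [493.73, -423.754, 80.862, 40.018, -0.054]
orange 145 [366. 235.] [478.366, -319.972, 81.909, 35.188, -0.011]
322 47
```

```bash
python3 - <<'E'
from h import *
grasp((478.4,-320,0,0,-.011),z=.19)
E
```

```text
shift mm [ -59.8  273.7 -114.5] turn z 0.248
```

Emit:
{"op": "step_arm", "data": {
  "steps": [
    [-10,45,-30,0,0,0,0.7],
    [-10,46,-30,0,0,0,0.7],
    [-10,46,-30,0,0,0,0.7],
    [-10,46,-25,0,0,0,0.7],
    [-10,46,0,0,0,0,0.7],
    [-10,45,0,0,0,0,0.7],
    [0,0,0,0,0,0.124,0.7],
    [0,0,0,0,0,0.124,0.7],
    [0,0,0,0,0,0,0.7],
    [0,0,0,0,0,0,0.7]
  ]
}}

```text
t: 31.52
ee_pos: [0.4511, -0.32, 0.1899]
orientation: [0.001, 1.0, -0.004, -0.002]
wrist_force: [0.0, 0.2, 0.1]
gripper_width: 0.0594
```

```bash
python3 - <<'E'
from h import *
c=cap("wrist");b=blade(c,"orange");blade(c,"blue")
for x in b:
    if abs(x[2]-82)<6: grasp(x,z=-.011)
E
```

```text
blue 1344 [424. 126.] [492.113, -424.734, 81.663, 39.414, -0.038]
```

```bash
python3 - <<'E'
from h import *
c=cap("wrist","w15.png");r=[(np.round(d["bbox"]).tolist(),round(d["confidence"],2)) for d in manip.recognise("blade_a",c)];print(r)
u,v=pj(c,[.478,-.32,.026])[0].astype(int);print(u,v)
h=cv2.cvtColor(c["img"],cv2.COLOR_RGB2HSV)
print(h[v,u-24:u+25:2].tolist())
E
```

```text
[([405.0, 84.0, 449.0, 172.0], 0.92), ([304.0, 102.0, 343.0, 186.0], 0.71)]
322 143
[[13, 140, 102], [14, 143, 102], [13, 139, 103], [12, 161, 125], [11, 187, 179], [11, 184, 188], [9, 101, 180], [24, 7, 182], [60, 4, 193], [45, 3, 199], [50, 4, 200], [40, 4, 198], [50, 4, 198], [60, 3, 199], [45, 3, 200], [60, 3, 198], [50, 4, 201], [50, 4, 201], [45, 3, 197], [17, 9, 197], [10, 115, 236], [13, 174, 243], [13, 178, 239], [12, 163, 193], [14, 147, 170]]
```

```bash
cat >> h.py <<'E'
def plate(c,P,z=.026):
    "grey plate of a blade near world point P: centre mm, size, yaw"
    h=cv2.cvtColor(c["img"],cv2.COLOR_RGB2HSV);u,v=pj(c,P)[0].astype(int)
    m=((h[...,1]<60)&(h[...,2]>70)).astype(np.uint8);m=cv2.morphologyEx(m,cv2.MORPH_CLOSE,np.ones((5,5)))
    l=cv2.connectedComponents(m)[1];bm=(l==l[v,u]).astype(np.uint8)
    cn=max(cv2.findContours(bm,0,2)[0],key=len).reshape(-1,2);P=bp(c,cn,z)
    (cx,cy),(w,hh),an=cv2.minAreaRect((P[:,:2]*1e3).astype(np.float32))
    if w<hh: w,hh,an=hh,w,an+90
    o=(cx,cy,w,hh,(np.radians(an)+np.pi/2)%np.pi-np.pi/2);print("plate",np.round(o,3).tolist());return o
E
python3 - <<'E'
from h import *
c=cap("wrist");plate(c,[.492,-.4247,.026]);grasp(plate(c,[.478,-.32,.026]),z=-.011)
E
```

```text
plate [487.187, -428.038, 66.964, 33.313, -0.001]
plate [476.419, -321.47, 56.542, 26.698, -0.018]
shift mm [ -1.2   0.5 201.4] turn z 0.009
```

Emit:
{"op": "step_arm", "data": {
  "steps": [
    [0,0.5,40,0,0,0.01,0.62],
    [0,0,45,0,0,0,0.62],
    [0,0,45,0,0,0,0.62],
    [0,0,40,0,0,0,0.62],
    [0,0,20,0,0,0,0.62],
    [0,0,8,0,0,0,0.62],
    [0,0,3,0,0,0,0.62],
    [0,0,0,0,0,0,0.4],
    [0,0,0,0,0,0,0.3],
    [0,0,0,0,0,0,0.3],
    [0,0,0,0,0,0,0.3]
  ]
}}

```text
t: 33.1
ee_pos: [0.4512, -0.3213, -0.0092]
orientation: [0.001, 1.0, -0.01, -0.001]
wrist_force: [-2.0, 1.7, 6.8]
gripper_width: 0.037
```

Emit:
{"op": "step_arm", "data": {
  "steps": [
    [0,0,0,0,0,0,0],
    [0,0,-4,0,0,0,0],
    [0,0,-15,0,0,0,0],
    [0,0,-30,0,0,0,0],
    [0,0,-40,0,0,0,0],
    [0,0,-30,0,0,0,0],
    [0,0,0,0,0,0,0],
    [0,0,0,0,0,0,0]
  ]
}}

```text
t: 34.1
ee_pos: [0.4509, -0.3206, 0.1086]
orientation: [0.001, 1.0, -0.011, -0.001]
wrist_force: [-0.0, -0.0, -0.7]
gripper_width: 0.0368
```

```bash
python3 - <<'E'
from h import *
print({k:np.round(v,3).tolist() for k,v in manip.observe().items() if k in("wrist_force","gripper_width","ee_pos")})
c=cap("wrist","w16.png");T=T_tool()
for dz in (.035,.039):
    o=plate(c,[T[0,3]+.027,T[1,3],T[2,3]+dz],T[2,3]+dz)
    print("rel",T[:3,:3].T@(np.array([o[0]/1e3,o[1]/1e3,0])-T[:3,3]))
HUE["orange"]=(5,18);blade(c,"orange",T[2,3]+.037) if 0 else None
# green reference picture w10, same tool-relative plane
g=cv2.imread("pics/w10.png")[:,:,::-1].copy();c2=dict(c);c2["img"]=g
o=plate(c2,[T[0,3]+.027,T[1,3],T[2,3]+.039],T[2,3]+.039);print("green ref rel",T[:3,:3].T@(np.array([o[0]/1e3,o[1]/1e3,0])-T[:3,3]))
E
```

```text
{'ee_pos': [0.451, -0.321, 0.109], 'wrist_force': [-0.039, -0.019, -0.669], 'gripper_width': 0.037}
plate [476.149, -321.365, 57.768, 27.68, -0.012]
rel [0.02582877 0.00013845 0.10809423]
plate [477.269, -321.39, 56.108, 26.884, -0.012]
rel [0.02694862 0.00013925 0.10809059]
plate [477.38, -321.439, 58.244, 28.069, -0.014]
green ref rel [0.02706068 0.00018592 0.10809028]
```

```bash
python3 - <<'E'
from h import *
ins(-.106,.0315,.026,.031)
E
```

```text
shift mm [   1.1 -284.1  107.3] turn z -0.258
```

Emit:
{"op": "step_arm", "data": {
  "steps": [
    [0,-40,0,0,0,0,0],
    [0,-41,0,0,0,0,0],
    [0,-41,0,0,0,0,0],
    [0,-41,0,0,0,0,0],
    [0,-41,0,0,0,0,0],
    [1,-40,0,0,0,0,0],
    [0,-40,0,0,0,-0.13,0],
    [0,0,25,0,0,-0.128,0],
    [0,0,35,0,0,0,0],
    [0,0,35,0,0,0,0],
    [0,0,12,0,0,0,0],
    [0,0,0,0,0,0,0]
  ]
}}

```text
t: 35.65
ee_pos: [0.4572, -0.0373, 0.0007]
orientation: [0.001, 0.993, 0.118, -0.002]
wrist_force: [0.7, -0.7, -0.7]
gripper_width: 0.0365
```

```bash
python3 - <<'E'
from h import *
ins(-.106,.0315,.026,.031);s=manip.observe();print(s["gripper_width"],s["wrist_force"])
c=cap("wrist","w17.png");T=T_tool();M=np.linalg.inv(T)
p=cw(CASE,[-.106,0,.035])[0]
o=plate(c,p,T[2,3]+.035);print("rel",(T[:3,:3].T@(np.array([o[0]/1e3,o[1]/1e3,0])-T[:3,3]))[:2])
E
```

```text
shift mm [ 0.3 -0.6  0.2] turn z -0.0 
0.03650434749155512 [ 0.72255498 -0.69160812 -0.7133939 ]
plate [482.079, -31.095, 57.252, 27.417, 0.245]
rel [ 0.02505374 -0.00032246]
```

Emit:
{"op": "step_arm", "data": {
  "steps": [
    [6,0,0.3,0,0,0,0],
    [6,0,0,0,0,0,0],
    [5,0,0,0,0,0,0],
    [5,0,0,0,0,0,0],
    [5,0,0,0,0,0,0],
    [0,0,0,0,0,0,0]
  ]
}}

```text
t: 36.45
ee_pos: [0.4842, -0.0307, 0.0006]
orientation: [0.001, 0.993, 0.118, -0.001]
wrist_force: [-0.7, 0.1, -1.2]
gripper_width: 0.0365
```

Emit:
{"op": "step_arm", "data": {
  "steps": [
    [4,0,0,0,0,0,0],
    [4,0,0,0,0,0,0],
    [0,0,0,0,0,0,0]
  ]
}}

```text
t: 36.83
ee_pos: [0.492, -0.0288, 0.0006]
orientation: [0.001, 0.993, 0.118, -0.001]
wrist_force: [0.7, 0.1, -0.2]
gripper_width: 0.0362
```

Emit:
{"op": "step_arm", "data": {
  "steps": [
    [6,0,0,0,0,0,0],
    [6,0,0,0,0,0,0],
    [6,0,0,0,0,0,0],
    [6,0,0,0,0,0,0],
    [5,0,0,0,0,0,0],
    [3,0,0,0,0,0,0],
    [0,0,0,0,0,0,0]
  ]
}}

```text
t: 37.7
ee_pos: [0.5229, -0.0213, 0.0004]
orientation: [0.001, 0.993, 0.118, -0.001]
wrist_force: [-0.3, -0.0, -1.4]
gripper_width: 0.0368
```

Emit:
{"op": "step_arm", "data": {
  "steps": [
    [0,0,0,0,0,0,0.62],
    [0,0,0,0,0,0,0.62],
    [-18,0,0,0,0,0,0.62],
    [-20,0,0,0,0,0,0.62],
    [0,0,4,0,0,0,0],
    [0,0,0,0,0,0,0],
    [0,0,0,0,0,0,0],
    [0,0,0,0,0,0,0],
    [0,0,0,0,0,0,0]
  ]
}}

```text
t: 38.83
ee_pos: [0.486, -0.0303, -0.0034]
orientation: [0.001, 0.993, 0.118, -0.001]
wrist_force: [-0.6, 0.3, -0.6]
gripper_width: -0.0001
```

Emit:
{"op": "step_arm", "data": {
  "steps": [
    [7,0,0,0,0,0,0],
    [7,0,0,0,0,0,0],
    [7,0,0,0,0,0,0],
    [7,0,0,0,0,0,0],
    [6,0,0,0,0,0,0],
    [5,0,0,0,0,0,0],
    [3,0,0,0,0,0,0],
    [0,0,0,0,0,0,0]
  ]
}}

```text
t: 39.83
ee_pos: [0.5268, -0.0204, -0.0036]
orientation: [0.001, 0.993, 0.118, -0.001]
wrist_force: [-0.2, 1.1, -0.2]
gripper_width: -0.0003
```

Emit:
{"op": "step_arm", "data": {
  "steps": [
    [2,0,0,0,0,0,0],
    [1.5,0,0,0,0,0,0],
    [1,0,0,0,0,0,0],
    [0,0,0,0,0,0,0]
  ]
}}

```text
t: 40.33
ee_pos: [0.528, -0.0197, -0.0045]
orientation: [0.0, 0.993, 0.118, -0.004]
wrist_force: [-14.5, -2.2, 0.2]
gripper_width: 0.0003
```

Emit:
{"op": "step_arm", "data": {
  "steps": [
    [1,0,0,0,0,0,0],
    [0,0,0,0,0,0,0],
    [-10,0,0,0,0,0,0],
    [-40,0,0,0,0,0,0],
    [-40,0,-30,0,0,0,0.5],
    [0,0,-45,0,0,0,0.5],
    [0,0,0,0,0,0,0.5]
  ]
}}

```text
t: 41.2
ee_pos: [0.4464, -0.0401, 0.0745]
orientation: [0.0, 0.993, 0.118, 0.001]
wrist_force: [-0.2, 0.4, -1.1]
gripper_width: 0.0429
```

```bash
cat >> h.py <<'E'
def flush(c):
    for col,z in (("orange",.0315),("green",.0495),("blue",.0675)):
        P=pj(c,cw(CASE,[[-.047,y,z+d] for d in(-.004,.004) for y in(.02,-.02)]))
        print(col,"expected end",P.round(1).tolist())
        u0,u1=int(P[:,0].min())-25,int(P[:,0].max())+25;v0,v1=max(0,int(P[:,1].min())-10),int(P[:,1].max())+14
        m=mask(c,col,110,40)[v0:v1,u0:u1]
        for a,ce,bm in blobs(m,6):
            r,cc=np.nonzero(bm);print("   rows",r.min()+v0,r.max()+v0,"cols",cc.min()+u0,cc.max()+u0,a)
E
python3 - <<'E'
from h import *
HUE["orange"]=(5,18)
c=cap("wrist","w18.png");flush(c)
t=cap("top");b=blade(t,"blue")[0];print(T_tool()[:3,3]);grasp((b[0]-1,b[1],0,0,-.04),z=.19)
E
```

```text
orange expected end [[290.7, 53.8], [354.0, 53.8], [289.4, 51.7], [355.2, 51.8]]
   rows 51 58 cols 291 355 473
   rows 52 58 cols 270 283 65
   rows 52 57 cols 360 373 63
green expected end [[287.7, 48.9], [356.8, 48.9], [286.1, 46.4], [358.3, 46.4]]
   rows 48 49 cols 290 356 133
   rows 47 51 cols 364 377 51
   rows 48 52 cols 266 278 42
blue expected end [[284.1, 42.9], [360.3, 43.0], [282.2, 39.9], [362.0, 39.9]]
   rows 41 48 cols 259 275 98
   rows 40 46 cols 368 383 93
blue 175 [401. 229.] [493.73, -423.754, 80.862, 40.018, -0.054]
[ 0.44504831 -0.03993692  0.07204006]
shift mm [ -70.   377.  -117.6] turn z 0.277
```

```bash
python3 - <<'E'
from h import *
c=cap("wrist")
def cx(uv,z):
    P=bp(c,[uv],z)[0];return ((P[0]-CASE[0])*np.cos(CASE[2])+(P[1]-CASE[1])*np.sin(CASE[2]))*1e3
for n,v in (("or lo",58.5),("or hi",51)): print(n,[round(cx((322,v),z),1) for z in (.0275,.0355)])
print("green",[round(cx((322,v),z),1) for v in(47.5,49.5) for z in (.0455,.0535)])
for r in range(46,64): print(r,c["img"][r,322].tolist(),c["img"][r,277].tolist())
E
```

```text
or lo [np.float64(-51.6), np.float64(-52.7)]
or hi [np.float64(-47.2), np.float64(-48.5)]
green [np.float64(-48.1), np.float64(-49.4), np.float64(-49.2), np.float64(-50.4)]
46 [45, 94, 54] [37, 80, 47]
47 [67, 83, 55] [33, 74, 43]
48 [115, 85, 60] [34, 69, 40]
49 [173, 101, 63] [42, 64, 38]
50 [213, 116, 63] [69, 65, 36]
51 [222, 121, 60] [98, 66, 34]
52 [221, 119, 59] [113, 65, 31]
53 [208, 109, 53] [110, 59, 30]
54 [178, 93, 46] [100, 56, 32]
55 [141, 80, 49] [88, 55, 38]
56 [122, 94, 85] [80, 63, 57]
57 [141, 134, 133] [84, 80, 79]
58 [169, 169, 170] [97, 96, 97]
59 [187, 187, 188] [106, 106, 107]
60 [190, 190, 191] [109, 109, 109]
61 [188, 188, 189] [109, 109, 110]
62 [184, 183, 184] [109, 108, 109]
63 [179, 179, 179] [108, 108, 109]
```

Emit:
{"op": "step_arm", "data": {
  "steps": [
    [-10,54,-30,0,0,0,0.7],
    [-10,54,-30,0,0,0,0.7],
    [-10,54,-30,0,0,0,0.7],
    [-10,54,-25,0,0,0,0.7],
    [-10,54,0,0,0,0,0.7],
    [-10,54,0,0,0,0,0.7],
    [-10,53,0,0,0,0,0.7],
    [0,0,0,0,0,0.14,0.7],
    [0,0,0,0,0,0.137,0.7],
    [0,0,0,0,0,0,0.7],
    [0,0,0,0,0,0,0.7]
  ]
}}

```text
t: 42.72
ee_pos: [0.4654, -0.4224, 0.1865]
orientation: [0.001, 1.0, -0.018, -0.002]
wrist_force: [0.3, 0.1, 0.4]
gripper_width: 0.0598
```

```bash
python3 - <<'E'
from h import *
c=cap("wrist");b=blade(c,"blue");plate(c,[b[0][0]/1e3,b[0][1]/1e3,.026])
grasp(b[0],z=-.0115)
E
```

```text
blue 1286 [325. 142.] [491.834, -425.817, 81.041, 38.29, -0.035]
plate [492.334, -425.96, 56.669, 27.245, -0.045]
shift mm [1.000e-01 2.200e+00 1.982e+02] turn z -0.003
```

Emit:
{"op": "step_arm", "data": {
  "steps": [
    [0,1.5,40,0,0,0,0.62],
    [0,0,45,0,0,0,0.62],
    [0,0,45,0,0,0,0.62],
    [0,0,38,0,0,0,0.62],
    [0,0,20,0,0,0,0.62],
    [0,0,8,0,0,0,0.62],
    [0,0,2,0,0,0,0.62],
    [0,0,0,0,0,0,0.4],
    [0,0,0,0,0,0,0],
    [0,0,0,0,0,0,0],
    [0,0,0,0,0,0,0],
    [0,0,0,0,0,0,0]
  ]
}}

```text
t: 44.28
ee_pos: [0.4654, -0.4249, -0.0094]
orientation: [0.001, 1.0, -0.02, -0.001]
wrist_force: [-2.0, 1.0, 6.7]
gripper_width: 0.0374
```

Emit:
{"op": "step_arm", "data": {
  "steps": [
    [0,0,-4,0,0,0,0],
    [0,0,-15,0,0,0,0],
    [0,0,-30,0,0,0,0],
    [0,0,-40,0,0,0,0],
    [0,0,-30,0,0,0,0],
    [0,0,0,0,0,0,0],
    [0,0,0,0,0,0,0]
  ]
}}

```text
t: 45.15
ee_pos: [0.4652, -0.424, 0.1083]
orientation: [0.001, 1.0, -0.02, -0.001]
wrist_force: [-0.0, 0.3, -0.2]
gripper_width: 0.0373
```

```bash
python3 - <<'E'
from h import *
c=cap("wrist","w19.png");T=T_tool()
for dz in (.035,.037,.039):
    o=plate(c,[T[0,3]+.027,T[1,3],T[2,3]+dz],T[2,3]+dz)
    print("rel",T[:3,:3].T@(np.array([o[0]/1e3,o[1]/1e3,0])-T[:3,3]))
ins(-.106,.0675,.027,.0325)
E
```

```text
plate [491.908, -425.384, 57.927, 27.978, -0.033]
rel [0.02733709 0.00028418 0.10769154]
plate [492.446, -425.406, 57.096, 27.576, -0.033]
rel [0.02787566 0.0002841  0.10768976]
plate [492.984, -425.427, 56.264, 27.174, -0.033]
rel [0.02841411 0.00028397 0.10768798]
shift mm [ -23.8 -386.4   72.4] turn z -0.277
```

Emit:
{"op": "step_arm", "data": {
  "steps": [
    [-4,-55,0,0,0,0,0],
    [-4,-55,0,0,0,0,0],
    [-4,-55,0,0,0,0,0],
    [-4,-55,0,0,0,0,0],
    [-4,-55,0,0,0,0,0],
    [-4,-55,0,0,0,0,0],
    [0,-56,0,0,0,0,0],
    [0,0,0,0,0,-0.14,0],
    [0,0,20,0,0,-0.137,0],
    [0,0,30,0,0,0,0],
    [0,0,20,0,0,0,0],
    [0,0,0,0,0,0,0]
  ]
}}

```text
t: 46.7
ee_pos: [0.4551, -0.038, 0.0363]
orientation: [0.001, 0.993, 0.118, -0.003]
wrist_force: [0.7, 0.8, -0.8]
gripper_width: 0.0368
```

```bash
python3 - <<'E'
from h import *
ins(-.106,.0675,.0275,.031);s=manip.observe();print(s["gripper_width"],s["wrist_force"])
c=cap("wrist","w20.png");T=T_tool()
o=plate(c,cw(CASE,[-.106,0,.0715])[0],T[2,3]+.035);print("rel",(T[:3,:3].T@(np.array([o[0]/1e3,o[1]/1e3,0])-T[:3,3]))[:2])
E
```

```text
shift mm [ 1.  -0.8 -0.2] turn z -0.0 
0.03680204939099401 [ 0.66123971  0.76617853 -0.75270161]
plate [481.423, -31.467, 57.612, 27.681, 0.244]
rel [ 0.02653926 -0.00043932]
```

Emit:
{"op": "step_arm", "data": {
  "steps": [
    [6,-0.5,0,0,0,0,0],
    [6,0,0,0,0,0,0],
    [5,0,0,0,0,0,0],
    [5,0,0,0,0,0,0],
    [5,0,0,0,0,0,0],
    [0,0,0,0,0,0,0]
  ]
}}

```text
t: 47.5
ee_pos: [0.4829, -0.0309, 0.0375]
orientation: [0.001, 0.993, 0.118, -0.001]
wrist_force: [-0.5, -0.6, -1.1]
gripper_width: 0.037
```

Emit:
{"op": "step_arm", "data": {
  "steps": [
    [4,0,0,0,0,0,0],
    [4,0,0,0,0,0,0],
    [0,0,0,0,0,0,0]
  ]
}}

```text
t: 47.88
ee_pos: [0.4907, -0.029, 0.0375]
orientation: [0.001, 0.993, 0.118, -0.001]
wrist_force: [-0.8, -0.5, -0.9]
gripper_width: 0.0368
```

Emit:
{"op": "step_arm", "data": {
  "steps": [
    [6,0,0.5,0,0,0,0],
    [6,0,0,0,0,0,0],
    [6,0,0,0,0,0,0],
    [6,0,0,0,0,0,0],
    [6,0,0,0,0,0,0],
    [3,0,0,0,0,0,0],
    [0,0,0,0,0,0,0]
  ]
}}

```text
t: 48.75
ee_pos: [0.5225, -0.0213, 0.0368]
orientation: [0.001, 0.993, 0.118, -0.002]
wrist_force: [0.1, -0.0, -1.3]
gripper_width: 0.0369
```

Emit:
{"op": "step_arm", "data": {
  "steps": [
    [0,0,0,0,0,0,0.62],
    [0,0,0,0,0,0,0.62],
    [-18,0,0,0,0,0,0.62],
    [-20,0,0,0,0,0,0.62],
    [0,0,4,0,0,0,0],
    [0,0,0,0,0,0,0],
    [0,0,0,0,0,0,0],
    [0,0,0,0,0,0,0],
    [0,0,0,0,0,0,0]
  ]
}}

```text
t: 49.88
ee_pos: [0.4857, -0.0302, 0.033]
orientation: [0.001, 0.993, 0.118, -0.001]
wrist_force: [0.2, -0.4, 0.6]
gripper_width: -0.0001
```

Emit:
{"op": "step_arm", "data": {
  "steps": [
    [7,0,0,0,0,0,0],
    [7,0,0,0,0,0,0],
    [7,0,0,0,0,0,0],
    [7,0,0,0,0,0,0],
    [6,0,0,0,0,0,0],
    [5,0,0,0,0,0,0],
    [3,0,0,0,0,0,0],
    [0,0,0,0,0,0,0]
  ]
}}

```text
t: 50.88
ee_pos: [0.5265, -0.0203, 0.0328]
orientation: [0.001, 0.993, 0.118, -0.001]
wrist_force: [0.0, -0.2, -1.5]
gripper_width: 0.0
```

Emit:
{"op": "step_arm", "data": {
  "steps": [
    [2,0,0,0,0,0,0],
    [1.5,0,0,0,0,0,0],
    [1,0,0,0,0,0,0],
    [0,0,0,0,0,0,0]
  ]
}}

```text
t: 51.38
ee_pos: [0.5304, -0.0194, 0.0328]
orientation: [0.001, 0.993, 0.118, -0.002]
wrist_force: [-4.1, 0.4, 1.8]
gripper_width: 0.0
```

Emit:
{"op": "step_arm", "data": {
  "steps": [
    [1,0,0,0,0,0,0],
    [0.5,0,0,0,0,0,0],
    [0,0,0,0,0,0,0],
    [-15,0,0,0,0,0,0],
    [0,0,18,0,0,0,0],
    [0,0,17,0,0,0,0],
    [9,0,0,0,0,0,0],
    [2,0,0,0,0,0,0],
    [0,0,0,0,0,0,0]
  ]
}}

```text
t: 52.5
ee_pos: [0.5279, -0.02, -0.0024]
orientation: [0.001, 0.993, 0.118, -0.002]
wrist_force: [-4.2, -1.4, -3.2]
gripper_width: -0.0003
```

Emit:
{"op": "step_arm", "data": {
  "steps": [
    [1.5,0,0,0,0,0,0],
    [1.5,0,0,0,0,0,0],
    [1,0,0,0,0,0,0],
    [0,0,0,0,0,0,0]
  ]
}}

```text
t: 53.0
ee_pos: [0.5279, -0.0195, -0.0034]
orientation: [0.0, 0.993, 0.118, -0.005]
wrist_force: [-21.4, -2.7, -2.7]
gripper_width: -0.0001
```

Emit:
{"op": "step_arm", "data": {
  "steps": [
    [-10,0,0,0,0,0,0],
    [-8,0,0,0,0,0,0],
    [0,0,0,0,0.15,0,0],
    [0,0,0,0,0,0,0]
  ]
}}

```text
t: 53.5
ee_pos: [0.5131, -0.0241, -0.0017]
orientation: [-0.008, 0.99, 0.117, 0.074]
wrist_force: [0.7, 0.1, -0.5]
gripper_width: 0.0001
```

Emit:
{"op": "step_arm", "data": {
  "steps": [
    [6.9,0,1.05,0,0,0,0],
    [6.9,0,1.05,0,0,0,0],
    [2,0,0.3,0,0,0,0],
    [0,0,0,0,0,0,0]
  ]
}}

```text
t: 54.0
ee_pos: [0.5303, -0.0193, -0.0024]
orientation: [-0.008, 0.99, 0.118, 0.073]
wrist_force: [-0.5, -0.8, -0.1]
gripper_width: -0.0001
```

Emit:
{"op": "step_arm", "data": {
  "steps": [
    [1,0,0.15,0,0,0,0],
    [1,0,0.15,0,0,0,0],
    [0,0,0,0,0,0,0]
  ]
}}

```text
t: 54.38
ee_pos: [0.5321, -0.019, -0.0021]
orientation: [-0.008, 0.99, 0.118, 0.073]
wrist_force: [0.4, -0.2, -0.5]
gripper_width: -0.0003
```

Emit:
{"op": "step_arm", "data": {
  "steps": [
    [1,0,0.15,0,0,0,0],
    [1,0,0.15,0,0,0,0],
    [0,0,0,0,0,0,0]
  ]
}}

```text
t: 54.75
ee_pos: [0.5341, -0.0185, -0.0022]
orientation: [-0.008, 0.99, 0.118, 0.073]
wrist_force: [-0.3, -1.1, 0.7]
gripper_width: -0.0002
```

Emit:
{"op": "step_arm", "data": {
  "steps": [
    [1,0,0.15,0,0,0,0],
    [1,0,0.15,0,0,0,0],
    [0,0,0,0,0,0,0]
  ]
}}

```text
t: 55.12
ee_pos: [0.5356, -0.0182, -0.0023]
orientation: [-0.008, 0.99, 0.118, 0.073]
wrist_force: [-4.6, -0.8, 2.3]
gripper_width: -0.0003
```

Emit:
{"op": "step_arm", "data": {
  "steps": [
    [1,0,0.15,0,0,0,0],
    [0.5,0,0,0,0,0,0],
    [0,0,0,0,0,0,0]
  ]
}}

```text
t: 55.5
ee_pos: [0.5359, -0.0181, -0.0025]
orientation: [-0.008, 0.99, 0.118, 0.072]
wrist_force: [-12.7, -3.4, 8.6]
gripper_width: 0.0
```

Emit:
{"op": "step_arm", "data": {
  "steps": [
    [-10,0,0,0,0,0,0],
    [-40,0,-6,0,0,0,0],
    [-40,0,-6,0,0,0,0.5],
    [0,0,-15,0,-0.15,0,0.5],
    [0,0,-45,0,0,0,0.5],
    [0,0,-10,0,0,0,0.5],
    [0,0,0,0,0,0,0.5],
    [0,0,0,0,0,0,0.5],
    [0,0,0,0,0,0,0.5]
  ]
}}

```text
t: 56.62
ee_pos: [0.4467, -0.0396, 0.0657]
orientation: [0.001, 0.993, 0.118, -0.002]
wrist_force: [-0.5, 0.7, -0.0]
gripper_width: 0.0427
```

```bash
python3 - <<'E'
from h import *
HUE["orange"]=(5,18)
print(T_tool()[:3,3])
c=cap("wrist","w21.png");flush(c);print(T_tool()[:3,3])
v=int(pj(c,cw(CASE,[-.047,0,.05]))[0][1])
cv2.imwrite("pics/w21c.png",cv2.resize(cv2.imread("pics/w21.png")[max(0,v-40):v+50,240:400],None,fx=5,fy=5,interpolation=cv2.INTER_CUBIC))
E
```

```text
[ 0.44669701 -0.03960244  0.06568875]
orange expected end [[289.9, 51.6], [356.2, 51.7], [288.5, 49.4], [357.5, 49.5]]
   rows 49 53 cols 291 357 308
   rows 50 56 cols 269 282 68
   rows 50 55 cols 363 376 66
green expected end [[286.7, 46.4], [359.3, 46.5], [285.0, 43.8], [360.9, 43.9]]
   rows 44 47 cols 289 359 207
   rows 44 49 cols 368 381 51
   rows 45 50 cols 264 277 46
blue expected end [[282.7, 40.2], [363.2, 40.2], [280.7, 36.9], [365.1, 37.0]]
   rows 37 42 cols 285 364 333
   rows 38 45 cols 256 273 117
   rows 37 44 cols 371 388 109
[ 0.44683443 -0.03960366  0.06582427]
```

View pics/w21c.png

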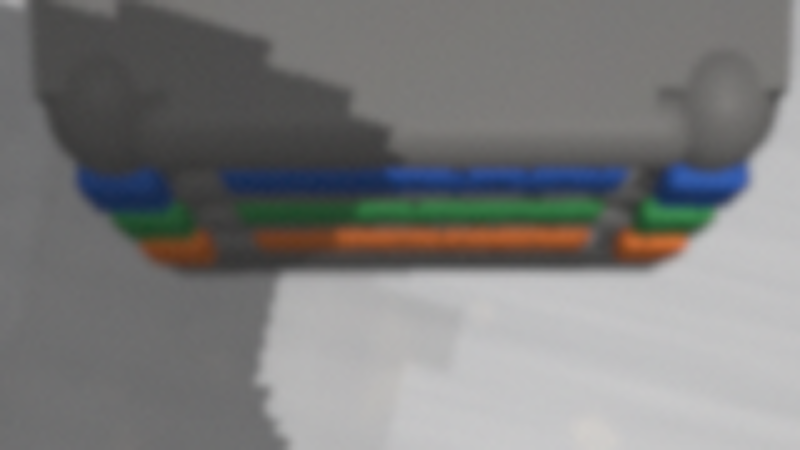

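Emit:
{"op": "step_arm", "data": {
  "steps": [
    [0,0,-45,0,0,0.1,0.25],
    [0,0,-50,0,0,0.18,0.25],
    [0,0,-50,0,0,0.18,0.25],
    [0,0,-50,0,0,0.18,0.25],
    [0,0,0,0,0,0.18,0.25],
    [0,0,0,0,0,0.18,0.25],
    [0,0,0,0,0,0.18,0.25],
    [0,0,0,0,0,0.18,0.25],
    [0,0,0,0,0,0.18,0.25],
    [0,0,0,0,0,0.031,0.25],
    [0,0,0,0,0,0,0.25]
  ]
}}

```text
t: 58.05
ee_pos: [0.448, -0.0385, 0.2605]
orientation: [0.002, 0.792, -0.611, -0.001]
wrist_force: [-0.4, -0.1, -0.7]
gripper_width: 0.021
```

```bash
python3 - <<'E'
from h import *
go([.6755,.0175,.24],CASE[2]-np.pi/2)
E
```

```text
shift mm [   3.5 -234.3   19.3] turn z 0.02
```

Emit:
{"op": "step_arm", "data": {
  "steps": [
    [0,-47,0,0,0,0,0.25],
    [0,-47,0,0,0,0,0.25],
    [1,-47,0,0,0,0,0.25],
    [1,-47,0,0,0,0,0.25],
    [1.5,-46,0,0,0,0.02,0.25],
    [0,0,19,0,0,0,0.25],
    [0,0,0,0,0,0,0.25],
    [0,0,0,0,0,0,0.25]
  ]
}}

```text
t: 59.05
ee_pos: [0.6748, 0.0155, 0.241]
orientation: [0.001, 0.785, -0.62, -0.002]
wrist_force: [-0.3, 0.0, 0.2]
gripper_width: 0.0215
```

```bash
python3 - <<'E'
from h import *
go([.6755,.0175,.1315],CASE[2]-np.pi/2)
c=cap("wrist","w22.png")
B=lambda f:cw(CASE,[[.05-.09*np.cos(f)+.034*np.sin(f),y,.081+.034*np.cos(f)+.09*np.sin(f)] for y in(.022,-.022)])
for f in(1.6,1.65,1.7): print(f,B(f).round(4).tolist(),pj(c,B(f)).round(0).tolist())
u,v=pj(c,B(1.65)).mean(0).astype(int)
g=cv2.cvtColor(c["img"],cv2.COLOR_RGB2GRAY)
for r in (v-10,v,v+10): print(r,g[r,u-40:u+41:4].tolist())
E
```

```text
shift mm [ -1.7  -1.7 109.5] turn z -0.003 
1.6 [[0.6647, 0.036, 0.17], [0.6751, -0.0068, 0.17]] [[327.0, 222.0], [327.0, 167.0]]
1.65 [[0.669, 0.037, 0.168], [0.6793, -0.0057, 0.168]] [[321.0, 221.0], [321.0, 166.0]]
1.7 [[0.6732, 0.038, 0.1659], [0.6835, -0.0047, 0.1659]] [[316.0, 220.0], [316.0, 166.0]]
183 [208, 208, 162, 129, 191, 209, 207, 209, 143, 44, 41, 37, 115, 129, 130, 129, 130, 127, 127, 101, 101]
193 [206, 209, 178, 129, 183, 206, 208, 208, 145, 44, 41, 39, 113, 129, 129, 129, 126, 129, 127, 118, 103]
203 [147, 131, 150, 125, 127, 131, 145, 191, 129, 48, 40, 40, 111, 129, 128, 127, 125, 124, 127, 162, 102]
```

Emit:
{"op": "step_arm", "data": {
  "steps": [
    [0,0.4,30,0,0,0,0.25],
    [0,0,30,0,0,0,0.25],
    [0,0,20,0,0,0,0.25],
    [0,0,15,0,0,0,0.25],
    [0,0,10,0,0,0,0.25],
    [0,0,5,0,0,0,0.25],
    [0,0,0,0,0,0,0],
    [0,0,0,0,0,0,0],
    [0,0,0,0,0,0,0]
  ],
  "newtons": 30
}}

```text
t: 60.22
ee_pos: [0.6744, 0.0159, 0.1308]
orientation: [0.002, 0.785, -0.619, -0.001]
wrist_force: [-0.3, -0.7, -4.4]
gripper_width: 0.0083
```

Emit:
{"op": "step_arm", "data": {
  "steps": [
    [0,10.3,-4.1,0,0,0,0],
    [0,10.7,-2.9,0,0,0,0],
    [0,10.9,-1.7,0,0,0,0],
    [0,11,-0.4,0,0,0,0],
    [0,0,0,0,0,0,0]
  ]
}}

```text
t: 60.85
ee_pos: [0.632, 0.0055, 0.1404]
orientation: [0.002, 0.785, -0.62, -0.001]
wrist_force: [0.7, -2.9, 5.2]
gripper_width: 0.0085
```

Emit:
{"op": "step_arm", "data": {
  "steps": [
    [0,11,0.9,0,0,0,0],
    [0,10.9,2.1,0,0,0,0],
    [0,10.5,3.3,0,0,0,0],
    [0,0,0,0,0,0,0]
  ]
}}

```text
t: 61.35
ee_pos: [0.6002, -0.002, 0.1336]
orientation: [0.002, 0.785, -0.62, -0.002]
wrist_force: [-2.8, -3.5, 5.8]
gripper_width: 0.0083
```

Emit:
{"op": "step_arm", "data": {
  "steps": [
    [0,10.1,4.5,0,0,0,0],
    [0,9.5,5.7,0,0,0,0],
    [0,8.8,6.7,0,0,0,0],
    [0,0,0,0,0,0,0]
  ]
}}

```text
t: 61.85
ee_pos: [0.5726, -0.0085, 0.1163]
orientation: [0.002, 0.785, -0.62, -0.002]
wrist_force: [2.4, -3.6, -1.7]
gripper_width: 0.0089
```

```bash
python3 -c "
import numpy as np
f=np.linspace(.5,0,5);P=np.c_[-90*np.cos(f)+34*np.sin(f),34*np.cos(f)+90*np.sin(f)]
print((-np.diff(P,axis=0)).round(1).tolist())"
```

```text
[[8.6, 8.4], [7.5, 9.4], [6.3, 10.3], [4.9, 11.0]]
```

Emit:
{"op": "step_arm", "data": {
  "steps": [
    [0,8.6,8.4,0,0,0,0],
    [0,7.5,9.4,0,0,0,0],
    [0,6.3,10.3,0,0,0,0],
    [0,0,0,0,0,0,0]
  ]
}}

```text
t: 62.35
ee_pos: [0.551, -0.0136, 0.088]
orientation: [0.002, 0.785, -0.62, -0.001]
wrist_force: [5.3, -2.5, -3.6]
gripper_width: 0.0083
```

Emit:
{"op": "step_arm", "data": {
  "steps": [
    [0,2.5,5.5,0,0,0,0],
    [0,2.4,5.5,0,0,0,0],
    [0,0,0,0,0,0,0]
  ]
}}

```text
t: 62.72
ee_pos: [0.5476, -0.0146, 0.0788]
orientation: [0.001, 0.785, -0.62, -0.001]
wrist_force: [2.0, -0.9, 18.7]
gripper_width: 0.0083
```

Emit:
{"op": "step_arm", "data": {
  "steps": [
    [0,0,1,0,0,0,0],
    [0,0,-1,0,0,0,0.4],
    [0,0,0,0,0,0,0.4],
    [0,0,0,0,0,0,0.4],
    [0,0,-30,0,0,0,0.4],
    [0,0,-40,0,0,0,0.4],
    [0,0,-20,0,0,0,0.4],
    [0,0,0,0,0,0,0.4],
    [0,0,0,0,0,0,0.4]
  ]
}}

```text
t: 63.85
ee_pos: [0.5467, -0.0142, 0.1671]
orientation: [0.002, 0.785, -0.619, -0.002]
wrist_force: [-0.1, -0.9, -1.0]
gripper_width: 0.034
```

```bash
python3 - <<'E'
from h import *
print(T_tool()[:3,3]);c=cap("wrist","w23.png")
B=lambda f:cw(CASE,[[.05-.09*np.cos(f)+.034*np.sin(f),0,.081+.034*np.cos(f)+.09*np.sin(f)]])
g=cv2.cvtColor(c["img"],cv2.COLOR_RGB2GRAY)
for f in(0,.06,.12): print(f,pj(c,B(f)).round(1).tolist())
u,v=pj(c,B(0))[0].astype(int);w=g[v,u-25:u+26];d=np.nonzero(w<70)[0];print("bar cols",d.min()+u-25,d.max()+u-25)
# latch
b=blobs(mask(c,"red"),50);print([(x[0],x[1].round(1)) for x in b])
for la in (1.3,1.4,1.47,1.6): print(la,pj(c,cw(CASE,[[.005+.036*np.sin(la),-.052+.036*np.cos(la),.126],[.005,-.052,.093]])).round(0).tolist())
x=cv2.resize(cv2.imread("pics/w23.png")[80:330,190:450],None,fx=2,fy=2);cv2.imwrite("pics/w23c.png",x)
go(cw(CASE,[.005+.036*np.sin(1.47),-.052+.036*np.cos(1.47),.0808])[0],CASE[2]-1.43)
E
```

```text
[ 0.54665126 -0.01424927  0.16708857]
0 [[320.4, 200.2]]
0.06 [[317.3, 202.3]]
0.12 [[313.5, 204.4]]
bar cols 316 327
[(np.int32(1265), array([232.2, 129.3]))]
1.3 [[199.0, 143.0], [260.0, 125.0]]
1.4 [[197.0, 138.0], [260.0, 125.0]]
1.47 [[196.0, 134.0], [260.0, 125.0]]
1.6 [[195.0, 126.0], [260.0, 125.0]]
shift mm [ 49.  -81.5  85.7] turn z -0.143
```

Emit:
{"op": "step_arm", "data": {
  "steps": [
    [17,-27,0,0,0,0,0.4],
    [16,-27,0,0,0,0,0.4],
    [16,-27.5,0,0,0,-0.143,0.4],
    [0,0,25,0,0,0,0.4],
    [0,0,25,0,0,0,0.4],
    [0,0,20,0,0,0,0.4],
    [0,0,10,0,0,0,0.4],
    [0,0,6,0,0,0,0.4],
    [0,0,0,0,0,0,0.4],
    [0,0,0,0,0,0,0.4]
  ],
  "newtons": 25
}}

```text
t: 65.15
ee_pos: [0.6378, -0.0434, 0.0824]
orientation: [0.001, 0.827, -0.562, -0.001]
wrist_force: [-0.5, -0.3, -0.1]
gripper_width: 0.0341
```

Emit:
{"op": "step_arm", "data": {
  "steps": [
    [0,0,0,0,0,0,0],
    [0,0,0,0,0,0,0],
    [0,0,0,0,0,0,0],
    [0,0,0,0,0,0,0]
  ]
}}

```text
t: 65.65
ee_pos: [0.6381, -0.0431, 0.0822]
orientation: [0.001, 0.827, -0.562, -0.001]
wrist_force: [5.5, 2.1, 5.6]
gripper_width: 0.0103
```

Emit:
{"op": "step_arm", "data": {
  "steps": [
    [-4.7,0.3,0,0,0,-0.13,0],
    [-4.7,0.3,0,0,0,-0.13,0],
    [-4.7,0.3,0,0,0,-0.13,0],
    [-4.7,0.3,0,0,0,-0.13,0],
    [-4.7,0.3,0,0,0,-0.13,0],
    [-4.7,0.3,0,0,0,-0.13,0],
    [-4.7,0.3,0,0,0,-0.13,0],
    [-4.7,0.3,0,0,0,-0.13,0],
    [-4.7,0.3,0,0,0,-0.13,0],
    [-4.7,0.3,0,0,0,-0.13,0],
    [-4.7,0.3,0,0,0,-0.13,0],
    [0,0,0,0,0,0,0]
  ]
}}

```text
t: 67.15
ee_pos: [0.5952, -0.0193, 0.0822]
orientation: [-0.001, 0.993, 0.12, -0.002]
wrist_force: [-0.9, 11.9, 7.4]
gripper_width: 0.0102
```

Back at the starting peg position. Release, lift clear, and check.

Emit:
{"op": "step_arm", "data": {
  "steps": [
    [0,0,0,0,0,0,0.5],
    [0,0,0,0,0,0,0.5],
    [0,0,0,0,0,0,0.5],
    [0,0,-30,0,0,0,0.5],
    [0,0,-45,0,0,0,0.5],
    [0,0,-50,0,0,0,0.5],
    [0,0,-50,0,0,0,0.5],
    [0,0,0,0,0,0,0.5],
    [0,0,0,0,0,0,0.5]
  ]
}}

```text
t: 68.28
ee_pos: [0.5957, -0.0212, 0.2563]
orientation: [0.0, 0.993, 0.118, -0.003]
wrist_force: [-0.9, -0.2, -0.8]
gripper_width: 0.0427
```

```bash
python3 - <<'E'
from h import *
c=cap("wrist","w24.png")
bar=[]
g=cv2.cvtColor(c["img"],cv2.COLOR_RGB2GRAY)
b=blobs(mask(c,"red"),50);print([(x[0],x[1].round(1)) for x in b])
for la in (0,.1,.2,.4): print(la,pj(c,cw(CASE,[[.005+.036*np.sin(la),-.052+.036*np.cos(la),.126],[.005,-.052,.093]])).round(0).tolist())
for f in(0,.06,.12): print(f,"bar",pj(c,cw(CASE,[.05-.09*np.cos(f)+.034*np.sin(f),0,.081+.034*np.cos(f)+.09*np.sin(f)])).round(1).tolist())
u,v=pj(c,cw(CASE,[-.04,0,.115]))[0].astype(int);w=g[v-20:v+21,u];d=np.nonzero(w<70)[0];print("bar rows",(d+v-20).tolist())
t=cap("top","t24.png")
print("tumb/jar/peeler",[[np.round(d["bbox"]).tolist() for d in manip.recognise(k,t)[:1]] for k in("tumbler","spice_jar","peeler")])
a=cv2.resize(cv2.imread("pics/w24.png")[60:330,160:440],(420,405));q=cv2.resize(cv2.imread("pics/t24.png")[105:295,205:330],(266,405))
cv2.imwrite("pics/w24c.png",np.hstack([a,q]))
E
```

```text
[(np.int32(546), array([338.5, 171.4]))]
0 [[322.0, 177.0], [357.0, 170.0]]
0.1 [[322.0, 173.0], [357.0, 170.0]]
0.2 [[323.0, 169.0], [357.0, 170.0]]
0.4 [[325.0, 162.0], [357.0, 170.0]]
0 bar [[306.4, 217.8]]
0.06 bar [[306.1, 217.5]]
0.12 bar [[305.8, 216.8]]
bar rows [216, 217, 218, 219, 220, 221, 222]
tumb/jar/peeler [[[282.0, 117.0, 310.0, 148.0]], [[234.0, 126.0, 250.0, 131.0]], [[247.0, 258.0, 288.0, 275.0]]]
```

View pics/w24c.png

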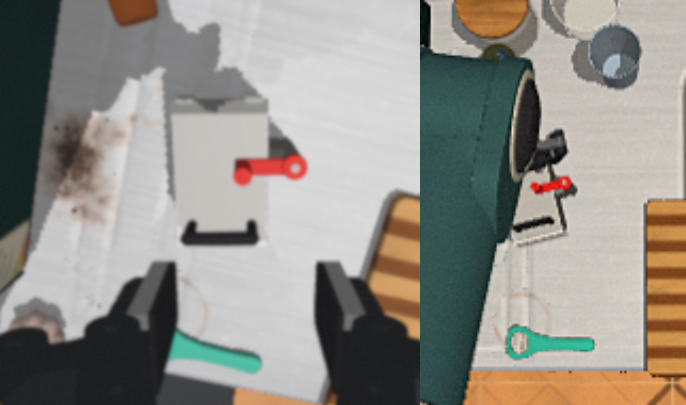

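```bash
python3 -c "
from rig import manip
print(manip.observe()['t'],manip.close_job())"
```

```text
the job is handed in; nothing more can be done
68.525 None
```

The job is handed in at 68.5 s. All three blades (green, orange and blue) are in the slots of their own colours, the lid is shut and the latch lies across it.

**What I did:** I swung the latch clear and opened the lid to about 1.65 rad. I slid each blade in flat and pushed it home with the closed fingers. Then I swung the lid shut and turned the latch back.

**Last checks:**
- **Blades:** with the lid still open, all three ends showed within a pixel or two of where a flush blade should appear.
- **Lid:** the handle bar showed where it should be at angle 0, and the lid met its stop with about 19 N as it closed.
- **Latch:** it reads about 0.05–0.1 rad.
- **Bystanders:** the tumbler and peeler are where they started. The arm partly hid the spice jar in the last top view, but what shows of it matches.
- **Robot:** it is lifted clear, touching nothing.

**What went wrong or disagreed on the way:**
- The fingertips sit about 28 mm behind the reported tool point. My first grip on the peg missed, and the first lid lift slipped off the bar at about 0.5 rad. I gripped deeper and both then worked.
- Orange first stopped about 2 mm short, probably because the upper part of the fingers touched the case. A push with the tool tilted took it home.

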